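# Dust off the repainted clock dials and set them in the delivery tray

## Robot

A 6-joint arm with a two-finger parallel gripper is mounted at the origin on the work surface. World frame = base frame: x ahead of the robot, y to its left, z up, the work surface at z = 0. Lengths are in mm, angles in rad, forces in N, time in s.
With the tool pointing down it reaches from about 300 to 775 mm from the base axis. Payload 14.6 kg.
Tool frame: the origin (TCP) lies midway between the tips of the shut fingers; the grasp point (between the pads) lies 19 mm behind it (pinch_z is the distance from the TCP to the grasp point, in mm); z points along the fingers, y is the line along which they close (so a half turn about z gives the same grasp; the last joint's range is limited). The gripper opens to 94 mm and grips with 3 to 60 N. Pads are 16 mm wide; open, the fingers measure 119 mm over their backs; the gripper's body (75 mm by 177 mm) begins 78 mm behind the grasp point.
Start: joints at [-1.39, 0.3, 1.521, -0, 1.321, -0.067], TCP at [134.893, -533.191, 205.446] pointing down, gripper open.
Joint ranges: [-3.03, 3.03], [-0.79, 2.21], [0.23, 2.52], [-1.04, 4.18], [0, 3.07], [-2.55, 2.55]. Speed limits (rad/s): [2.22, 2.22, 2.57, 3.14, 3.14, 3.14].

## Interface

Orientations are given as a rotation vector (axis times angle).
In Python, from station import * gives the robot as it stands.
- The arm moves only by the tool step_arm, never from a script. Its argument "increments" is a list of rows, each a list of 2 entries, a list of its own where there are three numbers: the shift along the tool's x, y, z in m, then the turn, a rotation vector about the tool's x, y, z in rad. A call has 1 to 8 rows; each row shifts and turns the commanded pose from where the row before left it, along the tool's axes as they then stand; what a row does not reach is not made up. A row lasts 1/10 s, in which the tool goes at most 50 mm and 8.59 degrees, less where a joint would pass 70% of its speed; a pose out of reach is approached as far as the arm can. A call is refused whole if a number of a shift passes 0.05 or a number of a turn 0.15, either way. A call with a gripper value outside its range is refused whole. "hand" is the finger opening in m, from 0 to 0.094, set as the call begins (left out, the last holds). The fingers move at their own pace and stop on an object; "squeeze" is the grip in N (left out, the last holds). Time passes only in rows, so rows that do not move let the fingers close. It gives the time, the measured TCP pose, the force, the opening and the grip force at its end, in the units of the state.
- get_obs(): the state, without advancing time (a new reading comes with each control period).
- camera(name): name is "scene" or "top" or "wrist"; returns a dict with "image" (420x560x3 uint8, red, green, blue), "mtx" (3x3 intrinsics, pixels), "D" ([k1, k2, p1, p2, k3] as OpenCV has them; the pictures are not rectified), "rvec" (rotation vector, rad) and "tvec" (3), from world to camera coordinates, as OpenCV has them. Camera axes: x right, y down, z forward; pixel columns grow to the right and rows downward; lengths in mm; the calibration is good to about 2 mm. A picture is of the moment at which its call begins. There is no depth.
- sign_off(): hands the job in; it is judged then, once.
The state is a dict: "t": time; "joints": joint angles; "joint_velocities": joint speeds; "effort": joint torques, N m; "ee_pos": TCP position; "orientation": TCP orientation; "ft_force": force on the tool from outside, world axes, zero at the start; "ft_torque": the same for the moment, N m; "finger_gap": finger opening in mm; "grip_force": force on a finger pad.
Only numpy, scipy, OpenCV 4.12 (cv2) and the standard library are available. Lean on these libraries where they do the work, as an engineer would, in place of code of your own. Each camera call takes 0.05 s, during which the arm holds its last target. There are 200 camera calls.

## Task

Slide every clock dial up out of the wooden drying rack and stand them all in slots of the grey dust-off station; with all of them in it, push the pump's red plunger down to its stop at least twice, letting it come right up after each stroke. Then slide the dials out again and stand them all fully down, upright and one to a slot, in the green delivery tray, and leave the other things on the counter alone.

Things in the scene. Friction and masses are not known exactly. Their poses are not given: they have to be found in the camera images.
- rack: Fixed wooden drying rack, dials stand in it at the start. Four-slot stand 164 x 120 mm, floor 8 mm thick. Slots along its y at x = -63, -21, 21, 63 mm: 10 mm wide, 112 mm long, walls 56 mm high, mouth flaring to 22 mm wide at 67 mm; end walls 30 mm. A seated dial's top edge is 128 mm above the origin (centre of the underside; z up).
- station: Fixed grey dust-off station with a blue hand air pump on its base: a four-slot stand with slots, sizes and origin exactly as the rack's. The pump (60 mm diameter) stands at x = -10, y = +118 mm in the station's frame, on its left side.
- tray: Green plastic delivery tray with white slot lips, loose (0.9 kg) on the counter: a four-slot stand with slots, sizes and origin exactly as the rack's.
- plunger (a joint): Travel of the pump's plunger: 0 when right up, 0.030 m when down on its stop. It is sprung: about 5 N starts it, about 12.5 N holds it at the stop, and it comes up by itself when released.
- plunger_top (a point): Centre of the flat top of the plunger's red mushroom head (head 48 mm diameter, flat top 32 mm), 150 mm above the counter when up, 120 mm when down; press it straight down.
- dial1: Rigid clock dial, white with black hour marks on both faces: a board 100 mm wide (its y), 6 mm thick (its x) and 120 mm tall (its z), about 0.1 kg. Origin: centre of its lower edge. About 70 mm stands clear above the slot walls. Two to four of the four dials are present.
- dial2: Rigid clock dial, blue with white hour marks on both faces: a board 100 mm wide (its y), 6 mm thick (its x) and 120 mm tall (its z), about 0.1 kg. Origin: centre of its lower edge. About 70 mm stands clear above the slot walls. Two to four of the four dials are present.
- dial3: Rigid clock dial, red with white hour marks on both faces: a board 100 mm wide (its y), 6 mm thick (its x) and 120 mm tall (its z), about 0.1 kg. Origin: centre of its lower edge. About 70 mm stands clear above the slot walls. Two to four of the four dials are present.
- dial4: Rigid clock dial, yellow with black hour marks on both faces: a board 100 mm wide (its y), 6 mm thick (its x) and 120 mm tall (its z), about 0.1 kg. Origin: centre of its lower edge. About 70 mm stands clear above the slot walls. Two to four of the four dials are present.
- glue_bottle: Bystander, leave alone: white bottle, blue cap, 42 mm diameter, 100 mm tall; origin at the middle of it, at its underside.
- pot1: Bystander, leave alone: white pot, blue lid, 54 mm diameter, 45 mm tall; origin at the middle of it, at its underside.
- pot2: Bystander, leave alone: white pot, blue lid, 54 mm diameter, 45 mm tall; origin at the middle of it, at its underside.
- parts_tin: Bystander, leave alone: open brass-coloured tin, 100 mm diameter, 65 mm tall; origin at the middle of it, at its underside.
- alarm_clock: Bystander, leave alone: small brass alarm clock, 76 mm wide, 100 mm tall; origin at the middle of it, at its underside.
- screwdriver: Bystander, leave alone: screwdriver lying on the counter; origin at the underside, about its middle.
- loupe: Bystander, leave alone: black eye loupe, 44 mm diameter, 35 mm tall; origin at the middle of it, at its underside.
There are look-alikes about, which are no part of the job. There is more than one size of the dial4; the one meant has the size given above. There is more than one size of the dial3; the one meant has the size given above.

How it is judged:
By the outcome, as a careful person would: the job done as asked, in the order asked, and still so for the second after the job is handed in, with the robot touching nothing.
Of dial1, dial2, dial3, dial4 only 2 to 4 are there at a start; the rules pass over those that are not, and their reading is None.
At some moment in a run one of tray may be knocked a few centimetres aside while the robot is not near it.
It also fails if it takes over 210 s, if anything falls off the work surface, if the arm or the gripper's body presses on something with over 40 N, if the wrist force passes 120 N, or if a joint passes its speed limit or range.

## Working session

There is one attempt and no reset: what is moved stays moved. The work goes in short steps, Python scripts to look and compute and a tool call to move; the robot and the scene stay as the last step left them, time stands still between calls to the robot, and variables do not carry over. Pictures are saved under pics/ and viewed, at most 14 in all, crops included, and the job is handed in when it is done.

Besides the shell and the picture viewer there is one more tool, called after "Call:" in YAML: its name, and indented under it one key for each argument. step_arm: Moves the arm, as the interface text tells. Its arguments: {"type":"object","properties":{"increments":{"type":"array"},"hand":{"type":"number"},"squeeze":{"type":"number"}},"required":["increments"]}

```bash
mkdir -p pics; ls
python3 - <<'E'
from station import *
import cv2, pickle
d={}
for n in ("scene","top"):
    c=camera(n); d[n]=c; cv2.imwrite(f"pics/{n}0.png",c["image"][:,:,::-1]); print(n,c["mtx"].tolist(),c["D"],c["rvec"],c["tvec"])
pickle.dump(d,open("c0.pkl","wb"))
print(get_obs())
E
```

```text
pics
scene [[385.4666616229994, 0.0, 280.6337145528128], [0.0, 385.4666616229994, 204.72033413220038], [0.0, 0.0, 1.0]] [0.00184715 0.         0.         0.         0.        ] [ 2.05123515  1.65095909 -0.52631517] [ -52.54185974 -394.45993092 1353.3755343 ]
top [[424.2756630878995, 0.0, 278.25827929355603], [0.0, 424.2756630878995, 211.84042424832842], [0.0, 0.0, 1.0]] [0.00838396 0.         0.         0.         0.        ] [ 2.12284049 -2.11613088  0.20594773] [ -46.81465443  570.26768694 1256.41079782]
{'t': 0.1, 'joints': array([-1.38960456e+00,  3.00403048e-01,  1.52151072e+00,  9.07928367e-06,
        1.32067696e+00, -6.65860485e-02]), 'joint_velocities': array([ 0.00054649, -0.00046253, -0.00177992, -0.00120246, -0.0005176 ,
       -0.00078464]), 'effort': array([ 2.03316376e-03, -5.32645547e+01, -3.53284872e+01,  7.09711947e-02,
        2.34352757e-02, -6.23257597e-05]), 'ee_pos': array([ 134.85371185, -532.9782565 ,  204.95341659]), 'orientation': array([-3.11652531e+00, -3.88086920e-01,  7.59707961e-05]), 'ft_force': array([-0.35703916,  0.74816564,  0.60696918]), 'ft_torque': array([0.01193068, 0.00628485, 0.03797663]), 'grip_force': 0.0, 'finger_gap': 94.02998112668122}
```

View pics/top0.png

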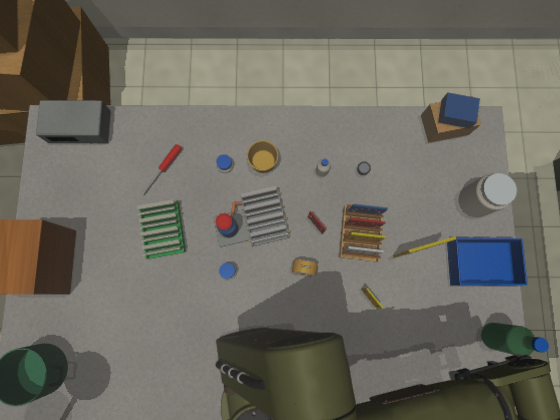

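View pics/scene0.png

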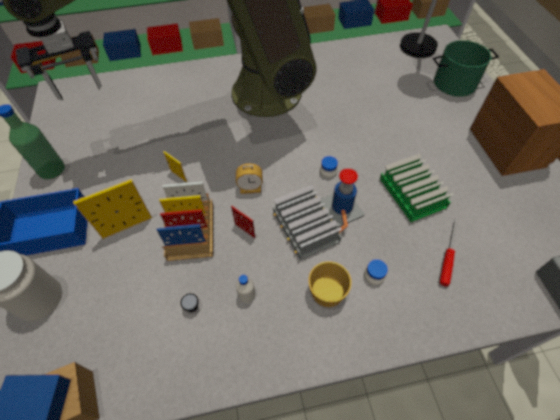

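Four dials stand in the rack (top ~(362,232)): blue, red, yellow, white. The station is at ~(265,217) with its pump at (225,222), and the tray at ~(161,230). Next, a zoom for the corners.

Run:
```python
import cv2,pickle
d=pickle.load(open("c0.pkl","rb"))
im=d["top"]["image"][:,:,::-1]
# two rows: stacked crops at 5x
import numpy as np
a=cv2.resize(im[190:270,130:290],None,fx=5,fy=5,interpolation=cv2.INTER_CUBIC)[:400]
cv2.imwrite("pics/topA.png",cv2.resize(im[180:275,130:290],None,fx=5,fy=5,interpolation=cv2.INTER_CUBIC))
cv2.imwrite("pics/topB.png",cv2.resize(im[195:270,330:400],None,fx=8,fy=8,interpolation=cv2.INTER_CUBIC))
```

```text
(no output)
```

View pics/topA.png

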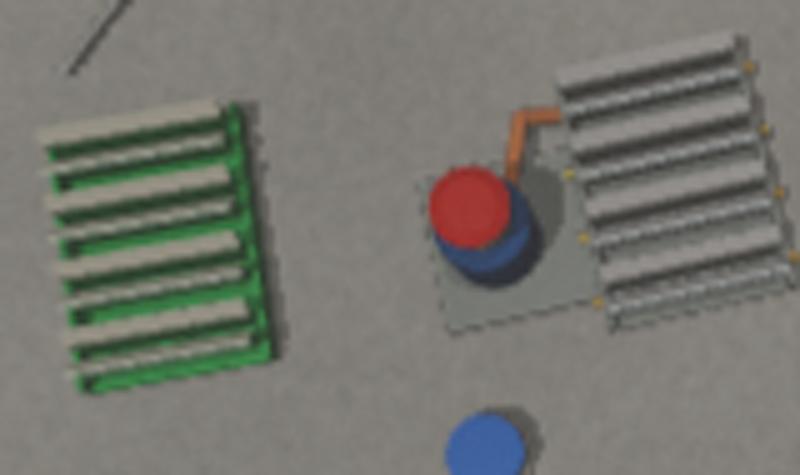

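View pics/topB.png

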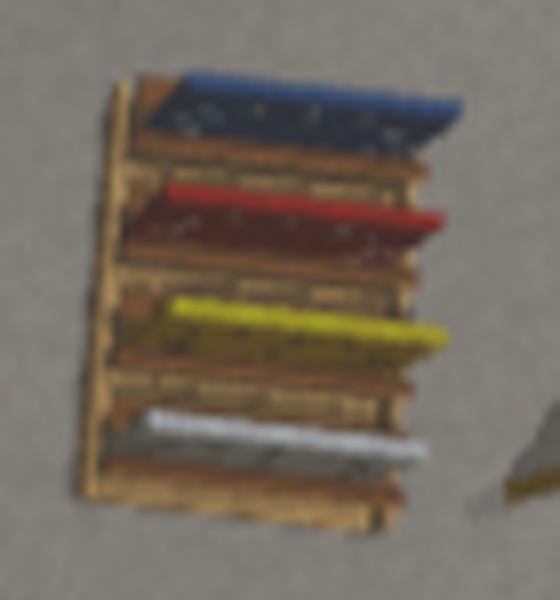

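```bash
cat > h.py <<'E'
import numpy as np, cv2, pickle
from scipy.spatial.transform import Rotation as R
def ray(c,uv):
    n=cv2.undistortPoints(np.float64(uv).reshape(-1,1,2),c["mtx"],c["D"])[:,0]
    M=cv2.Rodrigues(np.float64(c["rvec"]))[0]; o=-M.T@np.float64(c["tvec"]).ravel()
    return o,np.c_[n,np.ones(len(n))]@M
def unp(c,uv,z):
    o,d=ray(c,uv); s=(np.asarray(z)-o[2])/d[:,2]; return o+d*np.reshape(s,(-1,1))
def proj(c,P): return cv2.projectPoints(np.float64(P).reshape(-1,1,3),np.float64(c["rvec"]),np.float64(c["tvec"]),c["mtx"],c["D"])[0][:,0]
def to(obs,xyz,yaw):
    """shift in tool frame (m) and turn about tool z (rad) to a tool-down pose, tool x at yaw"""
    M=R.from_rotvec(obs["orientation"]).as_matrix()
    W=np.array([[np.cos(yaw),np.sin(yaw),0],[np.sin(yaw),-np.cos(yaw),0],[0,0,-1.]]).astype(float)
    return M.T@(np.asarray(xyz)-obs["ee_pos"])/1000, R.from_matrix(M.T@W).as_rotvec()
E
python3 - <<'E'
from h import *
d=pickle.load(open("c0.pkl","rb")); c=d["top"]; np.set_printoptions(precision=1,suppress=True)
print("cam",ray(c,[[0,0]])[0])
B=lambda p:np.array(p)/8+[330,195]-.44; A=lambda p:np.array(p)/5+[130,180]-.4
e={"blue":[(190,76),(462,102)],"red":[(168,188),(443,216)],"yel":[(175,302),(450,338)],"white":[(150,415),(427,450)]}
for k,v in e.items():
    p=unp(c,B(v),128); w=p[1]-p[0]; print(k,p.mean(0),np.linalg.norm(w),np.degrees(np.arctan2(-w[0],-w[1])) )
print("rack base BL,BR,TL",unp(c,B([(85,495),(395,530),(118,80)]),[30,30,30]))
print("tray BL,BR,TR",unp(c,A([(82,390),(272,357),(238,105)]),[8,8,8]))
print("tray lip ends top-left, bottom-right",unp(c,A([(42,135),(252,338),(70,375),(218,100)]),67))
print("station lips",unp(c,A([(560,75),(740,38),(795,285),(612,318)]),67))
print("plunger",unp(c,A([(470,208)]),150))
E
```

```text
cam [ 317.6  -45.6 1342.8]
blue [ 575.4 -314.2  128. ] 99.44591585567456 5.427356380197386
red [ 533.4 -305.1  128. ] 99.93782047806135 5.745456454961798
yel [ 490.2 -306.   128. ] 99.4697912613877 7.3738973455045755
white [ 449.5 -295.9  128. ] 99.52297086126143 7.057756355612498
rack base BL,BR,TL [[ 435.7 -236.7   30. ]
 [ 422.6 -355.7   30. ]
 [ 599.5 -253.9   30. ]]
tray BL,BR,TR [[432.1 369.4   8. ]
 [453.2 251.3   8. ]
 [615.6 280.7   8. ]]
tray lip ends top-left, bottom-right [[583.2 385.5  67. ]
 [458.6 250.7  67. ]
 [436.  358.8  67. ]
 [605.5 278.7  67. ]]
station lips [[622.1  68.4  67. ]
 [646.  -42.7  67. ]
 [491.8 -76.6  67. ]
 [471.4  34.   67. ]]
plunger [[524.1 110.8 150. ]]
```

```bash
cat >> h.py <<'E'
def plan(obs,wps,vmax=42,wmax=.14):
    """wps: (x,y,z,yaw_deg[,vmax]); prints rounded tool rows"""
    M=R.from_rotvec(obs["orientation"]).as_matrix(); p=np.array(obs["ee_pos"])
    for w in wps:
        v=w[4] if len(w)>4 else vmax; a=np.radians(w[3])
        W=np.array([[np.cos(a),np.sin(a),0],[np.sin(a),-np.cos(a),0],[0,0,-1.]])
        n=max(1,int(np.ceil(max(np.linalg.norm(np.array(w[:3])-p)/v,np.linalg.norm(R.from_matrix(M.T@W).as_rotvec())/wmax))))
        out=[]
        for k in range(n,0,-1):
            s=np.round(M.T@(np.array(w[:3])-p)/1000/k,4); t=np.round(R.from_matrix(M.T@W).as_rotvec()/k,3)
            p=p+M@s*1000; M=M@R.from_rotvec(t).as_matrix(); out.append([(s+0.).tolist(),(t+0.).tolist()])
        print(n,"rows to",w,"\n",str(out).replace(" ",""))
E
python3 - <<'E'
from h import *; from station import *
plan(get_obs(),[(180,-500,310,83.6),(470,-305,310,83.6)])
E
```

```text
9 rows to (180, -500, 310, 83.6) 
 [[[0.0058,-0.0023,-0.0117],[0.0,0.0,-0.135]],[[0.006,-0.0015,-0.0117],[0.0,0.0,-0.135]],[[0.0062,-0.0007,-0.0117],[0.0,0.0,-0.134]],[[0.0062,0.0001,-0.0117],[0.0,0.0,-0.135]],[[0.0061,0.0009,-0.0116],[0.0,0.0,-0.134]],[[0.006,0.0018,-0.0117],[0.0,0.0,-0.135]],[[0.0057,0.0025,-0.0116],[0.0,0.0,-0.134]],[[0.0053,0.0033,-0.0117],[0.0,0.0,-0.135]],[[0.0048,0.004,-0.0116],[0.0,-0.001,-0.134]]]
9 rows to (470, -305, 310, 83.6) 
 [[[0.0251,0.0296,0.0],[0.0,0.0,0.0]],[[0.0251,0.0296,0.0],[0.0,0.0,0.0]],[[0.0251,0.0296,0.0],[0.0,0.0,0.0]],[[0.0251,0.0296,0.0],[0.0,0.0,0.0]],[[0.0252,0.0296,0.0],[0.0,0.0,0.0]],[[0.0251,0.0296,0.0],[0.0,0.0,0.0]],[[0.0252,0.0296,0.0],[0.0,0.0,0.0]],[[0.0251,0.0296,-0.0001],[0.0,0.0,0.0]],[[0.0252,0.0295,0.0],[0.0,0.0,0.0]]]
```

Call:
step_arm:
  increments:
    - [[0,0,-0.013],[0,0,-0.135]]
    - [[0,0,-0.013],[0,0,-0.135]]
    - [[0,0,-0.013],[0,0,-0.135]]
    - [[0,0,-0.013],[0,0,-0.135]]
    - [[0,0,-0.013],[0,0,-0.135]]
    - [[0,0,-0.013],[0,0,-0.135]]
    - [[0,0,-0.013],[0,0,-0.135]]
    - [[0,0,-0.013],[0,0,-0.135]]

```text
t: 0.9
ee_pos: [134.9, -533.1, 309.6]
orientation: [-2.468, -1.942, -0.001]
ft_force: [0.2, 0.6, -0.1]
finger_gap: 94.3
grip_force: 0.0
```

Call:
step_arm:
  increments:
    - [[0.025,0.03,0],[0,0,-0.13]]
    - [[0.025,0.035,0],[0,0,0]]
    - [[0.025,0.035,0],[0,0,0]]
    - [[0.025,0.035,0],[0,0,0]]
    - [[0.025,0.035,0],[0,0,0]]
    - [[0.025,0.035,0],[0,0,0]]
    - [[0.025,0.035,0],[0,0,0]]
    - [[0.025,0.035,0],[0,0,0]]
  hand: 0.032
  squeeze: 25

```text
t: 1.7
ee_pos: [434.6, -368.7, 309.2]
orientation: [-2.343, -2.092, 0.0]
ft_force: [0.1, -0.6, -0.8]
finger_gap: 34.1
grip_force: 0.0
```

Call:
step_arm:
  increments:
    - [[0.02,0.02,0],[0,0,0]]
    - [[0,0,0],[0,0,0]]
    - [[0,0,0],[0,0,0]]

```text
t: 2.0
ee_pos: [455.3, -352.1, 309.0]
orientation: [-2.342, -2.093, 0.0]
ft_force: [0.0, -0.4, 0.3]
finger_gap: 31.9
grip_force: 0.0
```

Run:
```python
from h import *; from station import *
o=get_obs(); print(o["ee_pos"],o["orientation"],o["joints"],o["finger_gap"],o["ft_force"])
c=camera("wrist"); pickle.dump(c,open("w1.pkl","wb")); cv2.imwrite("pics/w1.png",c["image"][:,:,::-1])
print(ray(c,[[280,210]]),c["mtx"])
```

```text
[ 455.31182198 -352.12108285  309.03822071] [-2.34174622e+00 -2.09311354e+00  4.33511771e-04] [-7.21829576e-01  3.05622222e-01  1.27673221e+00 -1.84759589e-04
  1.56001465e+00 -6.09818253e-01] 31.94150294804705 [ 0.03702193 -0.3760952   0.32341863]
(array([ 463.92803092, -283.55135494,  487.74190166]), array([[-0.03685254, -0.2443883 , -0.96902437]])) [[320.3423174    0.         282.7477488 ]
 [  0.         320.3423174  208.62539387]
 [  0.           0.           1.        ]]
```

View pics/w1.png

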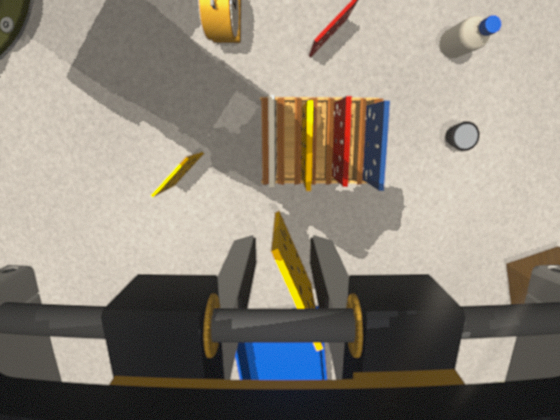

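The wrist view shows the rack: top edges white col ~271, yellow ~309, red ~348, blue ~385, rows 97–188. Compare those with the top-camera values.

Run:
```python
from h import *
np.set_printoptions(precision=1,suppress=True)
c=pickle.load(open("w1.pkl","rb")); im=c["image"]
e={"blue":[(387.5,101),(383,189)],"red":[(350,97),(347,185)],"yel":[(308,98),(309.5,188)],"white":[(271,96),(270.5,186)]}
for k,v in e.items():
    p=unp(c,v,128); w=p[1]-p[0]; print(k,p.mean(0),np.linalg.norm(w),np.degrees(np.arctan2(-w[0],-w[1])))
cv2.imwrite("pics/w1c.png",cv2.resize(im[85:200,250:400],None,fx=5,fy=5,interpolation=cv2.INTER_CUBIC)[:,:,::-1])
```

```text
blue [ 575.4 -314.6  128. ] 97.15412556968573 5.593652189125678
red [ 534.6 -305.8  128. ] 96.21814000843757 6.004207904116961
yel [ 490.5 -303.3  128. ] 98.42473547291252 4.53630390294081
white [ 448.9 -296.4  128. ] 98.11216090274712 7.262849644382393
```

View pics/w1c.png

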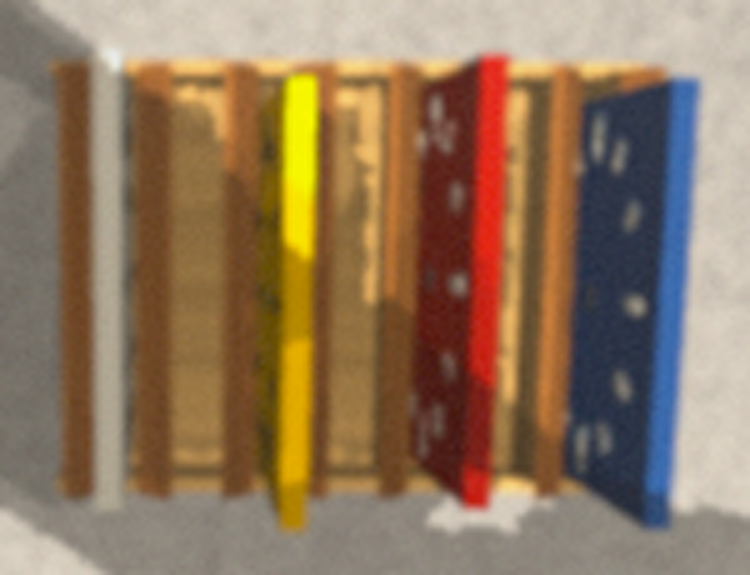

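Both cameras agree within about 1 mm. Grasp the blue dial first.

Run:
```python
from h import *; from station import *
plan(get_obs(),[(575,-314,200,83.9),(575,-314,93,83.9,30)])
```

```text
4 rows to (575, -314, 200, 83.9) 
 [[[0.013,0.0288,0.0273],[0.0,0.0,-0.002]],[[0.0129,0.0288,0.0273],[0.0,0.0,-0.002]],[[0.0129,0.0288,0.0273],[0.0,0.0,-0.001]],[[0.0128,0.0288,0.0273],[-0.001,0.0,-0.002]]]
4 rows to (575, -314, 93, 83.9, 30) 
 [[[0.0,0.0,0.0267],[0.0,0.0,0.0]],[[0.0,0.0,0.0268],[0.0,0.0,0.0]],[[0.0,0.0,0.0267],[0.0,0.0,0.0]],[[0.0,0.0,0.0268],[0.0,0.0,0.0]]]
```

Call:
step_arm:
  increments:
    - [[0.013,0.0288,0.0273],[0,0,-0.002]]
    - [[0.013,0.0288,0.0273],[0,0,-0.002]]
    - [[0.013,0.0288,0.0273],[0,0,-0.002]]
    - [[0.0125,0.0288,0.0273],[0,0,-0.001]]
    - [[0,0,0],[0,0,0]]
    - [[0,0,0.027],[0,0,0]]
    - [[0,0,0.03],[0,0,0]]
    - [[0,0,0.03],[0,0,0]]

```text
t: 2.85
ee_pos: [574.5, -315.3, 113.4]
orientation: [2.337, 2.098, 0.0]
ft_force: [1.1, -0.2, -0.5]
finger_gap: 32.0
grip_force: 0.0
```

Call:
step_arm:
  increments:
    - [[0,0,0.02],[0,0,0]]
    - [[0,0,0],[0,0,0]]
    - [[0,0,0],[0,0,0]]

```text
t: 3.15
ee_pos: [575.2, -314.9, 94.8]
orientation: [2.336, 2.098, 0.0]
ft_force: [-0.4, -0.4, 0.9]
finger_gap: 32.1
grip_force: 0.0
```

Call:
step_arm:
  increments:
    - [[0,0,0],[0,0,0]]
    - [[0,0,0],[0,0,0]]
    - [[0,0,0],[0,0,0]]
    - [[0,0,0],[0,0,0]]
    - [[0,0,0],[0,0,0]]
  hand: 0

```text
t: 3.65
ee_pos: [575.4, -313.8, 93.8]
orientation: [2.336, 2.1, -0.0]
ft_force: [-3.6, 0.7, 5.7]
finger_gap: 5.8
grip_force: 25.0
```

Call:
step_arm:
  increments:
    - [[0,0,-0.02],[0,0,0]]
    - [[0,0,-0.03],[0,0,0]]
    - [[0,0,-0.03],[0,0,0]]
    - [[0,0,-0.03],[0,0,0]]
    - [[0,0,-0.03],[0,0,0]]
    - [[0,0,-0.03],[0,0,0]]
    - [[0,0,0],[0,0,0]]

```text
t: 4.35
ee_pos: [576.4, -314.2, 267.8]
orientation: [2.331, 2.096, 0.003]
ft_force: [0.0, 0.4, -0.7]
finger_gap: 6.2
grip_force: 25.0
```

Run:
```python
from h import *; from station import *
o=get_obs(); print(o["finger_gap"],o["grip_force"],o["ft_force"])
plan(o,[(560,-70,265,102.2)])
```

```text
6.170136824357141 24.99854028224945 [ 0.03599355  0.40713383 -0.70681769]
6 rows to (560, -70, 265, 102.2) 
 [[[0.0402,-0.007,0.0003],[0.001,0.001,-0.053]],[[0.0405,-0.0049,0.0004],[0.001,0.001,-0.053]],[[0.0407,-0.0027,0.0004],[0.001,0.0,-0.053]],[[0.0408,-0.0006,0.0004],[0.001,0.001,-0.053]],[[0.0407,0.0016,0.0004],[0.001,0.0,-0.053]],[[0.0406,0.0037,0.0004],[0.001,0.001,-0.054]]]
```

Call:
step_arm:
  increments:
    - [[0.0402,-0.007,0],[0,0,-0.053]]
    - [[0.0405,-0.005,0],[0,0,-0.053]]
    - [[0.0407,-0.0027,0],[0,0,-0.053]]
    - [[0.0408,-0.0006,0],[0,0,-0.053]]
    - [[0.0407,0.0016,0],[0,0,-0.053]]
    - [[0.0406,0.0037,0],[0,0,-0.054]]
    - [[0,0,0],[0,0,0]]
    - [[0,0,0],[0,0,0]]

```text
t: 5.15
ee_pos: [558.9, -69.1, 262.7]
orientation: [-1.971, -2.446, 0.001]
ft_force: [-1.3, -0.1, -1.3]
finger_gap: 6.0
grip_force: 25.0
```

Run:
```python
from h import *; from station import *
o=get_obs(); print(o["ee_pos"],o["orientation"],o["grip_force"])
c=camera("wrist"); pickle.dump(c,open("w2.pkl","wb")); im=c["image"][:,:,::-1].copy()
# overlay the estimated station: slot floor-line mouth edges at z=67
t=np.radians(12.2);Q=np.array([[np.cos(t),-np.sin(t)],[np.sin(t),np.cos(t)]])
im=cv2.resize(im,None,fx=1.42,fy=1.42,interpolation=cv2.INTER_CUBIC)
for x in(-63,-21,21,63):
    P=[np.r_[Q@[x,y]+[558,-4],67] for y in(-56,56)]; q=proj(c,P)*1.42
    cv2.line(im,*[tuple(map(int,a)) for a in q],(0,0,255),1)
cv2.imwrite("pics/w2.png",im)
```

```text
[558.87690758 -69.10615269 262.69994187] [-1.97119716e+00 -2.44566841e+00  6.40994983e-04] 24.998365938663483
```

View pics/w2.png

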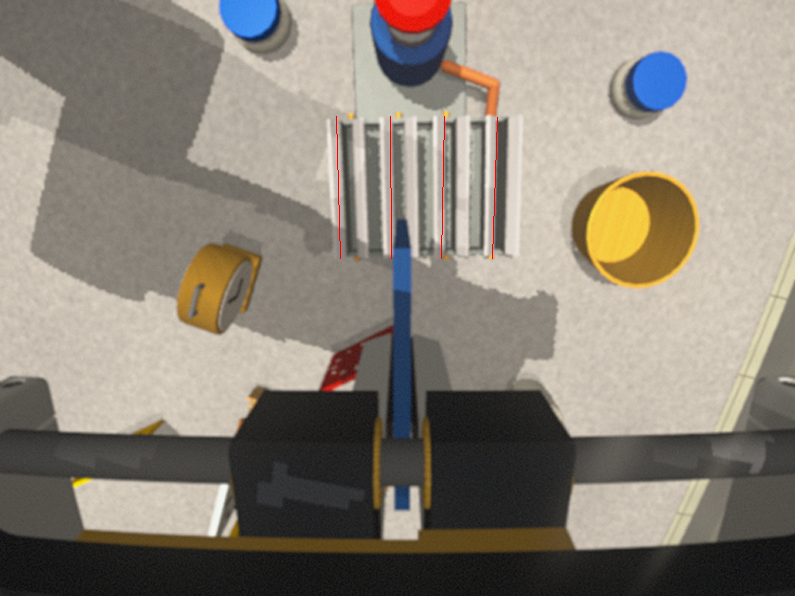

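The red overlay (cols 338/391/443/495) sits a few mm left of the slots, which are the dark strips at ~349/399/449/501 between lip pairs. Refine with a rectified brightness profile.

```bash
cat >> h.py <<'E'
def rect(c,ctr,th,xs,ys,z):
    t=np.radians(th);Q=np.array([[np.cos(t),-np.sin(t)],[np.sin(t),np.cos(t)]])
    X,Y=np.meshgrid(xs,ys); P=np.c_[np.c_[X.ravel(),Y.ravel()]@Q.T+ctr,np.full(X.size,z)]
    q=proj(c,P).astype(np.float32).reshape(*X.shape,2)
    return cv2.remap(c["image"],q[...,0],q[...,1],cv2.INTER_LINEAR).astype(float)
E
python3 - <<'E'
from h import *
c=pickle.load(open("w2.pkl","rb")); xs=np.arange(-100,101,2.)
for lab,ys in(("far",np.arange(30,50,1.)),("near",np.arange(-15,5,1.))):
    p=rect(c,[558,-4],12.2,xs,ys,67).mean((0,2)); print(lab," ".join(f"{int(x)}:{v:.0f}" for x,v in zip(xs,p)))
ys=np.arange(-100,101,4.)
p=rect(c,[558,-4],12.2,np.arange(36,40,1.),ys,67).mean((1,2)); print("y"," ".join(f"{int(x)}:{v:.0f}" for x,v in zip(ys,p)))
E
```

```text
far -100:179 -98:178 -96:178 -94:178 -92:176 -90:176 -88:177 -86:176 -84:176 -82:175 -80:176 -78:176 -76:176 -74:177 -72:197 -70:225 -68:195 -66:179 -64:180 -62:165 -60:102 -58:64 -56:83 -54:106 -52:134 -50:185 -48:197 -46:203 -44:202 -42:144 -40:107 -38:116 -36:114 -34:118 -32:128 -30:180 -28:217 -26:182 -24:172 -22:169 -20:130 -18:104 -16:111 -14:124 -12:148 -10:179 -8:199 -6:199 -4:209 -2:207 0:145 2:129 4:136 6:156 8:162 10:157 12:207 14:225 16:192 18:185 20:174 22:139 24:154 26:117 28:73 30:133 32:204 34:211 36:210 38:219 40:217 42:174 44:165 46:157 48:154 50:113 52:95 54:201 56:230 58:196 60:182 62:132 64:78 66:75 68:74 70:103 72:187 74:212 76:211 78:210 80:220 82:220 84:200 86:200 88:200 90:199 92:199 94:200 96:200 98:200 100:199
near -100:151 -98:156 -96:159 -94:164 -92:166 -90:167 -88:168 -86:172 -84:174 -82:175 -80:176 -78:178 -76:179 -74:178 -72:182 -70:216 -68:213 -66:183 -64:181 -62:175 -60:135 -58:72 -56:68 -54:92 -52:107 -50:159 -48:192 -46:198 -44:207 -42:178 -40:112 -38:101 -36:101 -34:101 -32:102 -30:145 -28:211 -26:200 -24:172 -22:170 -20:151 -18:105 -16:100 -14:103 -12:127 -10:158 -8:187 -6:195 -4:198 -2:209 0:166 2:104 4:100 6:125 8:160 10:164 12:177 14:217 16:197 18:171 20:167 22:135 24:135 26:139 28:82 30:91 32:171 34:203 36:206 38:209 40:214 42:164 44:155 46:162 48:162 50:142 52:84 54:137 56:220 58:197 60:174 62:154 64:93 66:75 68:75 70:84 72:154 74:207 76:214 78:214 80:218 82:226 84:212 86:202 88:202 90:203 92:202 94:203 96:205 98:205 100:203
y -100:134 -96:132 -92:131 -88:133 -84:131 -80:129 -76:132 -72:172 -68:195 -64:195 -60:191 -56:190 -52:195 -48:198 -44:215 -40:212 -36:214 -32:214 -28:215 -24:215 -20:214 -16:203 -12:199 -8:201 -4:216 0:218 4:217 8:216 12:217 16:215 20:216 24:217 28:216 32:216 36:215 40:216 44:217 48:217 52:216 56:215 60:179 64:179 68:178 72:159 76:130 80:131 84:111 88:161 92:161 96:190 100:187
```

Run:
```python
from h import *
np.set_printoptions(precision=1,suppress=True)
w=pickle.load(open("w2.pkl","rb")); d=pickle.load(open("c0.pkl","rb")); t=d["top"]
def blob(c,lo,hi,box):
    h=cv2.cvtColor(c["image"],cv2.COLOR_RGB2HSV); m=cv2.inRange(h,lo,hi); k=np.zeros_like(m); x0,y0,x1,y1=box;k[y0:y1,x0:x1]=m[y0:y1,x0:x1]
    ys,xs=np.nonzero(k); return [(xs.min()+xs.max())/2,(ys.min()+ys.max())/2],(np.ptp(xs),np.ptp(ys))
blue=((100,120,60),(125,255,255))
for n,c,b in(("w",w,(430,30,490,75)),("t",t,(212,150,236,175))):
    q,s=blob(c,*blue,b); print("pot",n,q,s,unp(c,[q],45))
for n,c,b in(("w",w,(150,0,202,33)),("t",t,(215,258,240,280))):
    q,s=blob(c,*blue,b); print("potB",n,q,s,unp(c,[q],45))
red=((0,150,80),(8,255,255))
q,s=blob(t,*red,(210,205,240,240)); print("plunger top",q,s,unp(t,[q],148))
sc=d["scene"]; q,s=blob(sc,*red,(335,160,362,190)); print("plunger scene",q,s,unp(sc,[q],145))
print("tin w",unp(w,[[637/1.42,230/1.42]],65))
xs=np.arange(-90,91,2.)
for z in (67,):
  p=rect(t,[558,-4],12.2,xs,np.arange(-40,40,1.),z).mean((0,2)); print("top"," ".join(f"{int(x)}:{v:.0f}" for x,v in zip(xs,p)))
ys=np.arange(-80,81,2.)
for n,c in(("w",w),("t",t)):
  p=rect(c,[563,-3],12.4,np.arange(73,77,1.),ys,67).mean((1,2)); print("y"," ".join(f"{int(x)}:{v:.0f}" for x,v in zip(ys,p)))
```

```text
pot w [np.float64(462.0), np.float64(55.5)] (np.int64(40), np.int64(37)) [[734.1 129.4  45. ]]
pot t [np.float64(223.5), np.float64(161.5)] (np.int64(13), np.int64(13)) [[735.6 130.2  45. ]]
potB w [np.float64(175.5), np.float64(14.0)] (np.int64(41), np.int64(28)) [[396.8 100.2  45. ]]
potB t [np.float64(227.0), np.float64(270.0)] (np.int64(14), np.int64(14)) [[392.1 110.   45. ]]
plunger top [np.float64(223.5), np.float64(221.0)] (np.int64(15), np.int64(14)) [[525.1 111.3 148. ]]
plunger scene [np.float64(348.0), np.float64(176.0)] (np.int64(16), np.int64(14)) [[529.  112.4 145. ]]
tin w [[746.2   4.2  65. ]]
top -90:128 -88:125 -86:119 -84:111 -82:107 -80:110 -78:106 -76:101 -74:102 -72:112 -70:127 -68:128 -66:116 -64:106 -62:96 -60:82 -58:70 -56:75 -54:97 -52:121 -50:137 -48:141 -46:139 -44:133 -42:122 -40:112 -38:106 -36:99 -34:90 -32:91 -30:107 -28:126 -26:128 -24:115 -22:102 -20:86 -18:69 -16:66 -14:78 -12:101 -10:124 -8:138 -6:141 -4:140 -2:135 0:123 2:109 4:99 6:88 8:77 10:84 12:107 14:127 16:126 18:109 20:90 22:72 24:63 26:66 28:81 30:105 32:127 34:139 36:141 38:140 40:133 4
[... 664 characters left out ...]
18 54:218 56:217 58:209 60:197 62:196 64:196 66:197 68:196 70:196 72:200 74:201 76:199 78:197 80:197
y -80:126 -78:128 -76:128 -74:128 -72:128 -70:127 -68:126 -66:126 -64:125 -62:123 -60:120 -58:117 -56:109 -54:112 -52:125 -50:135 -48:142 -46:143 -44:143 -42:142 -40:143 -38:143 -36:143 -34:143 -32:143 -30:142 -28:142 -26:142 -24:143 -22:143 -20:143 -18:142 -16:142 -14:143 -12:142 -10:142 -8:143 -6:142 -4:141 -2:141 0:142 2:142 4:141 6:141 8:142 10:140 12:140 14:141 16:141 18:142 20:142 22:142 24:141 26:140 28:140 30:140 32:140 34:141 36:140 38:139 40:138 42:139 44:139 46:139 48:140 50:139 52:138 54:139 56:139 58:136 60:131 62:127 64:126 66:126 68:127 70:127 72:127 74:126 76:126 78:126 80:126
```

Both cameras now put the station centre at about (562.8, 0), yaw 12.5°. The plunger is at about (527, 112), which fits the −10, +118 offset. Insert blue at slot +63.

Run:
```python
from h import *; from station import *
plan(get_obs(),[(624.3,13.5,185,102.5),(624.3,13.5,96,102.5,20)])
```

```text
4 rows to (624.3, 13.5, 185, 102.5) 
 [[[0.0169,0.0204,0.0194],[0.0,0.0,-0.001]],[[0.0169,0.0204,0.0194],[0.0,0.0,-0.001]],[[0.0169,0.0204,0.0194],[0.0,0.0,-0.002]],[[0.0169,0.0205,0.0194],[-0.001,0.0,-0.001]]]
5 rows to (624.3, 13.5, 96, 102.5, 20) 
 [[[0.0,0.0,0.0178],[0.0,0.0,0.0]],[[0.0,0.0,0.0178],[0.0,0.0,0.0]],[[0.0,0.0,0.0178],[0.0,0.0,0.0]],[[0.0,0.0,0.0178],[0.0,0.0,0.0]],[[0.0,-0.0001,0.0178],[0.0,0.0,0.0]]]
```

Call:
step_arm:
  increments:
    - [[0.0169,0.0204,0.0194],[0,0,-0.001]]
    - [[0.0169,0.0204,0.0194],[0,0,-0.001]]
    - [[0.0169,0.0204,0.0194],[0,0,-0.002]]
    - [[0.0169,0.0205,0.0194],[0,0,-0.001]]
    - [[0,0,0],[0,0,0]]
    - [[0,0,0.015],[0,0,0]]
    - [[0,0,0.015],[0,0,0]]

```text
t: 5.9
ee_pos: [624.4, 12.5, 155.0]
orientation: [1.968, 2.448, 0.001]
ft_force: [-0.5, 0.3, -1.8]
finger_gap: 5.9
grip_force: 25.0
```

Call:
step_arm:
  increments:
    - [[0,0,0.01],[0,0,0]]
    - [[0,0,0.01],[0,0,0]]
    - [[0,0,0.01],[0,0,0]]
    - [[0,0,0],[0,0,0]]

```text
t: 6.3
ee_pos: [623.9, 13.7, 124.2]
orientation: [-1.966, -2.449, 0.002]
ft_force: [0.2, -0.0, -0.8]
finger_gap: 6.0
grip_force: 25.0
```

Run:
```python
from h import *; from station import *
o=get_obs(); print(o["ft_force"],o["ft_torque"],o["finger_gap"]); plan(o,[(624.3,13.5,o["ee_pos"][2],102.5)])
```

```text
[ 0.23083598 -0.02874466 -0.76864444] [-0.03579635 -0.13011561  0.04943468] 6.016348364383313
1 rows to (624.3, 13.5, np.float64(124.18909895860494), 102.5) 
 [[[-0.0003,0.0004,0.0],[-0.002,0.0,0.0]]]
```

Call:
step_arm:
  increments:
    - [[0,0,0.01],[0,0,0]]
    - [[0,0,0.01],[0,0,0]]
    - [[0,0,0.007],[0,0,0]]
    - [[0,0,0.002],[0,0,0]]
    - [[0,0,0],[0,0,0]]

```text
t: 6.8
ee_pos: [624.3, 13.9, 96.3]
orientation: [-1.966, -2.45, 0.001]
ft_force: [-0.5, 0.1, -0.6]
finger_gap: 6.0
grip_force: 25.0
```

Call:
step_arm:
  increments:
    - [[0,0,0],[0,0,0]]
    - [[0,0,0],[0,0,0]]
    - [[0,0,0],[0,0,0]]
    - [[0,0,0],[0,0,0]]
  hand: 0.032

```text
t: 7.2
ee_pos: [624.5, 13.9, 96.9]
orientation: [1.966, 2.45, 0.0]
ft_force: [0.6, 0.2, 0.5]
finger_gap: 31.2
grip_force: 0.0
```

Call:
step_arm:
  increments:
    - [[0,0,-0.03],[0,0,0]]
    - [[0,0,-0.03],[0,0,0]]
    - [[0,0,-0.03],[0,0,0]]
    - [[0,0,0],[0,0,0]]
    - [[0,0,0],[0,0,0]]

```text
t: 7.7
ee_pos: [624.5, 13.9, 186.8]
orientation: [1.966, 2.449, 0.001]
ft_force: [-0.2, 0.2, 0.1]
finger_gap: 31.8
grip_force: 0.0
```

Run:
```python
from h import *; from station import *
o=get_obs(); print(o["ee_pos"],o["ft_force"])
c=camera("wrist"); pickle.dump(c,open("w3.pkl","wb")); cv2.imwrite("pics/w3.png",c["image"][:,:,::-1])
plan(o,[(600,-200,200,84),(534.5,-305.5,200,84),(534.5,-305.5,94,84,28)],vmax=45)
```

```text
[624.45570347  13.8661669  186.80343537] [-0.17843803  0.18298906  0.14945476]
5 rows to (600, -200, 200, 84) 
 [[[-0.0407,-0.014,-0.0026],[0.0,0.0,0.065]],[[-0.0415,-0.0114,-0.0027],[0.0,0.0,0.064]],[[-0.0422,-0.0087,-0.0026],[0.0,0.0,0.065]],[[-0.0426,-0.0059,-0.0027],[0.0,0.0,0.064]],[[-0.043,-0.0031,-0.0026],[0.001,0.0,0.065]]]
3 rows to (534.5, -305.5, 200, 84) 
 [[[-0.0373,-0.018,0.0],[0.0,0.0,0.0]],[[-0.0372,-0.0181,0.0],[0.0,0.0,0.0]],[[-0.0373,-0.018,0.0],[0.0,0.0,0.0]]]
4 rows to (534.5, -305.5, 94, 84, 28) 
 [[[0.0,0.0,0.0265],[0.0,0.0,0.0]],[[0.0,0.0,0.0265],[0.0,0.0,0.0]],[[0.0,0.0,0.0265],[0.0,0.0,0.0]],[[0.0,0.0,0.0265],[0.0,0.0,0.0]]]
```

View pics/w3.png

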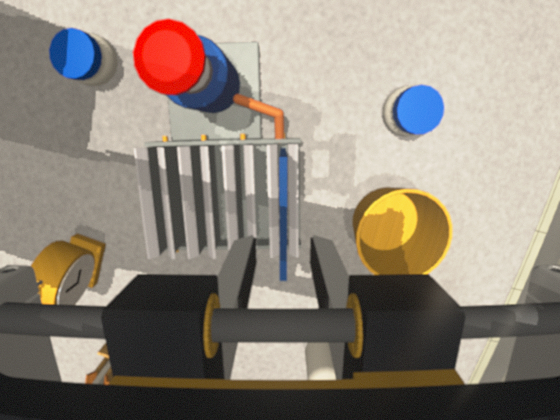

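Blue stands in slot 4 (cols 278–288, rows 150–280), with the fingers clear on both sides. Now the red one.

Call:
step_arm:
  increments:
    - [[-0.0407,-0.014,-0.003],[0,0,0.065]]
    - [[-0.0415,-0.0114,-0.003],[0,0,0.064]]
    - [[-0.0422,-0.0087,-0.003],[0,0,0.065]]
    - [[-0.0426,-0.006,-0.002],[0,0,0.064]]
    - [[-0.043,-0.003,-0.002],[0,0,0.065]]
    - [[-0.0373,-0.018,0],[0,0,0]]
    - [[-0.0373,-0.018,0],[0,0,0]]
    - [[-0.0373,-0.018,0],[0,0,0]]

```text
t: 8.55
ee_pos: [533.1, -306.7, 198.0]
orientation: [-2.333, -2.1, 0.001]
ft_force: [0.3, -0.4, 0.6]
finger_gap: 31.8
grip_force: 0.0
```

Call:
step_arm:
  increments:
    - [[0,0,0],[0,0,0]]
    - [[0,0,0],[0,0,0]]

```text
t: 8.75
ee_pos: [534.0, -305.9, 198.4]
orientation: [-2.335, -2.099, 0.0]
ft_force: [-0.3, 1.1, -0.2]
finger_gap: 32.2
grip_force: 0.0
```

Run:
```python
from h import *; from station import *
plan(get_obs(),[(534.5,-305.5,94,84,28)])
# centre of station+slots in plan form
```

```text
4 rows to (534.5, -305.5, 94, 84, 28) 
 [[[0.0001,0.0002,0.0261],[0.0,0.0,0.0]],[[0.0001,0.0001,0.0261],[-0.001,0.0,-0.001]],[[0.0001,0.0001,0.0261],[0.0,-0.001,0.0]],[[0.0001,0.0002,0.0261],[-0.001,0.0,-0.001]]]
```

Call:
step_arm:
  increments:
    - [[0,0,0.03],[0,0,0]]
    - [[0,0,0.03],[0,0,0]]
    - [[0,0,0.025],[0,0,0]]
    - [[0,0,0.0195],[0,0,0]]
    - [[0,0,0],[0,0,0]]

```text
t: 9.25
ee_pos: [533.9, -303.5, 91.8]
orientation: [-2.329, -2.1, 0.002]
ft_force: [0.9, -0.8, -0.3]
finger_gap: 31.9
grip_force: 0.0
```

Call:
step_arm:
  increments:
    - [[0,0,0],[0,0,0]]
    - [[0,0,0],[0,0,0]]
    - [[0,0,0],[0,0,0]]
    - [[0,0,0],[0,0,0]]
    - [[0,0,0],[0,0,0]]
  hand: 0

```text
t: 9.75
ee_pos: [534.4, -305.7, 96.1]
orientation: [2.335, 2.102, -0.0]
ft_force: [-4.0, 1.8, 5.9]
finger_gap: 5.9
grip_force: 25.0
```

Call:
step_arm:
  increments:
    - [[0,0,-0.02],[0,0,0]]
    - [[0,0,-0.03],[0,0,0]]
    - [[0,0,-0.03],[0,0,0]]
    - [[0,0,-0.03],[0,0,0]]
    - [[0,0,-0.03],[0,0,0]]
    - [[0,0,-0.03],[0,0,0]]
    - [[0,0,0],[0,0,0]]

```text
t: 10.45
ee_pos: [535.4, -306.2, 269.8]
orientation: [2.33, 2.097, 0.003]
ft_force: [0.5, 1.0, -1.1]
finger_gap: 5.8
grip_force: 25.0
```

Run:
```python
from h import *; from station import *
plan(get_obs(),[(583.3,4.4,255,102.5),(583.3,4.4,185,102.5)],vmax=45)
```

```text
7 rows to (583.3, 4.4, 255, 102.5) 
 [[[0.0449,0.0021,0.002],[0.001,0.001,-0.046]],[[0.0447,0.0042,0.002],[0.001,0.001,-0.046]],[[0.0445,0.0063,0.0021],[0.001,0.0,-0.046]],[[0.0441,0.0083,0.0021],[0.001,0.001,-0.046]],[[0.0437,0.0103,0.0021],[0.001,0.0,-0.046]],[[0.0432,0.0123,0.0021],[0.0,0.001,-0.047]],[[0.0425,0.0143,0.0021],[0.001,0.0,-0.046]]]
2 rows to (583.3, 4.4, 185, 102.5) 
 [[[0.0,0.0,0.035],[0.0,0.0,0.0]],[[0.0,0.0,0.035],[0.0,0.0,0.0]]]
```

Call:
step_arm:
  increments:
    - [[0.0449,0.0021,0.002],[0,0,-0.046]]
    - [[0.0447,0.0042,0.002],[0,0,-0.046]]
    - [[0.0445,0.0063,0.002],[0,0,-0.046]]
    - [[0.0441,0.0083,0.002],[0,0,-0.046]]
    - [[0.0437,0.0103,0.002],[0,0,-0.046]]
    - [[0.0432,0.0123,0.002],[0,0,-0.047]]
    - [[0.0425,0.0143,0.002],[0,0,-0.046]]
    - [[0,0,0.035],[0,0,0]]

```text
t: 11.25
ee_pos: [583.9, 9.6, 218.6]
orientation: [1.956, 2.452, 0.007]
ft_force: [-0.3, -1.1, -2.2]
finger_gap: 6.0
grip_force: 25.0
```

Call:
step_arm:
  increments:
    - [[0,0,0.035],[0,0,0]]
    - [[0,0,0],[0,0,0]]
    - [[0,0,0],[0,0,0]]

```text
t: 11.55
ee_pos: [582.3, 4.9, 181.6]
orientation: [-1.967, -2.449, 0.001]
ft_force: [-0.1, -0.1, -0.7]
finger_gap: 5.8
grip_force: 25.0
```

Run:
```python
from h import *; from station import *
plan(get_obs(),[(583.3,4.4,97,102.5,12)])
```

```text
8 rows to (583.3, 4.4, 97, 102.5, 12) 
 [[[-0.0001,0.0001,0.0106],[0.0,0.0,0.0]],[[-0.0001,0.0001,0.0106],[0.0,0.0,0.0]],[[-0.0001,0.0001,0.0106],[0.0,0.0,0.0]],[[-0.0001,0.0001,0.0106],[0.0,0.0,0.0]],[[-0.0001,0.0001,0.0105],[0.0,0.0,0.0]],[[-0.0001,0.0001,0.0106],[0.0,0.0,0.0]],[[0.0,0.0002,0.0105],[0.0,0.0,0.0]],[[-0.0001,0.0001,0.0106],[-0.001,0.0,0.0]]]
```

Call:
step_arm:
  increments:
    - [[-0.0001,0.0009,0.0106],[0,0,0]]
    - [[0,0,0.0106],[0,0,0]]
    - [[0,0,0.0106],[0,0,0]]
    - [[0,0,0.0106],[0,0,0]]
    - [[0,0,0.0106],[0,0,0]]
    - [[0,0,0.0106],[0,0,0]]
    - [[0,0,0.0106],[0,0,0]]
    - [[0,0,0.0106],[0,0,0]]

```text
t: 12.35
ee_pos: [583.2, 5.1, 95.5]
orientation: [1.967, 2.45, 0.0]
ft_force: [-2.5, -0.0, 32.2]
finger_gap: 5.8
grip_force: 25.0
```

Call:
step_arm:
  increments:
    - [[0,0,0],[0,0,0]]
    - [[0,0,0],[0,0,0]]

```text
t: 12.55
ee_pos: [583.2, 5.1, 96.0]
orientation: [-1.966, -2.45, 0.0]
ft_force: [-0.3, -0.1, -1.3]
finger_gap: 5.7
grip_force: 25.0
```

Call:
step_arm:
  increments:
    - [[0,0,0],[0,0,0]]
    - [[0,0,0],[0,0,0]]
    - [[0,0,0],[0,0,0]]
    - [[0,0,0],[0,0,0]]
    - [[0,0,-0.03],[0,0,0]]
    - [[0,0,-0.035],[0,0,0]]
    - [[0,0,-0.035],[0,0,0]]
    - [[0,0,0],[0,0,0]]
  hand: 0.032

```text
t: 13.35
ee_pos: [584.9, 5.1, 201.4]
orientation: [1.963, 2.445, 0.007]
ft_force: [0.5, -0.0, -1.2]
finger_gap: 32.1
grip_force: 0.0
```

Run:
```python
from h import *; from station import *
plan(get_obs(),[(490.3,-304.7,200,84),(490.3,-304.7,94,84,28)],vmax=45)
```

```text
8 rows to (490.3, -304.7, 200, 84) 
 [[[-0.0352,-0.0199,0.0001],[0.001,0.0,0.04]],[[-0.036,-0.0185,0.0001],[0.001,0.0,0.04]],[[-0.0367,-0.017,0.0001],[0.001,0.0,0.04]],[[-0.0374,-0.0156,0.0002],[0.001,0.0,0.041]],[[-0.038,-0.014,0.0002],[0.001,0.0,0.04]],[[-0.0385,-0.0125,0.0002],[0.001,0.0,0.041]],[[-0.039,-0.0109,0.0002],[0.001,0.0,0.04]],[[-0.0394,-0.0093,0.0001],[0.001,0.001,0.041]]]
4 rows to (490.3, -304.7, 94, 84, 28) 
 [[[0.0,0.0,0.0265],[0.0,0.0,0.0]],[[0.0,0.0,0.0265],[0.0,0.0,0.0]],[[0.0,0.0,0.0265],[0.0,0.0,0.0]],[[-0.0001,0.0,0.0265],[0.0,0.0,0.0]]]
```

Call:
step_arm:
  increments:
    - [[-0.0352,-0.0197,0],[0,0,0.04]]
    - [[-0.036,-0.0183,0],[0,0,0.04]]
    - [[-0.0367,-0.0168,0],[0,0,0.04]]
    - [[-0.0374,-0.0154,0],[0,0,0.041]]
    - [[-0.038,-0.0138,0],[0,0,0.04]]
    - [[-0.0385,-0.0123,0],[0,0,0.041]]
    - [[-0.039,-0.0107,0],[0,0,0.04]]
    - [[-0.0394,-0.0091,0],[0,0,0.041]]

```text
t: 14.15
ee_pos: [489.4, -305.9, 195.8]
orientation: [-2.336, -2.1, 0.0]
ft_force: [0.4, 0.2, -0.4]
finger_gap: 31.9
grip_force: 0.0
```

Call:
step_arm:
  increments:
    - [[0,0,0],[0,0,0]]
    - [[0,0,0],[0,0,0]]
    - [[0,0,0],[0,0,0]]

```text
t: 14.45
ee_pos: [490.5, -303.6, 196.0]
orientation: [-2.333, -2.103, -0.0]
ft_force: [-1.0, -0.2, -0.1]
finger_gap: 32.0
grip_force: 0.0
```

Run:
```python
from h import *; from station import *
plan(get_obs(),[(490.3,-304.7,94,84,28)],vmax=45)
```

```text
4 rows to (490.3, -304.7, 94, 84, 28) 
 [[[-0.0003,0.0,0.0255],[0.0,0.0,0.0]],[[-0.0003,0.0,0.0255],[0.0,0.0,0.0]],[[-0.0003,0.0,0.0255],[0.0,0.0,0.0]],[[-0.0003,0.0,0.0255],[0.0,0.0,0.001]]]
```

Call:
step_arm:
  increments:
    - [[0,0,0.03],[0,0,0]]
    - [[-0.001,0,0.03],[0,0,0]]
    - [[0,0,0.022],[0,0,0]]
    - [[0,0,0.02],[0,0,0]]
    - [[0,0,0],[0,0,0]]

```text
t: 14.95
ee_pos: [489.6, -303.5, 91.9]
orientation: [-2.33, -2.101, 0.001]
ft_force: [0.2, 0.6, -0.2]
finger_gap: 31.9
grip_force: 0.0
```

Call:
step_arm:
  increments:
    - [[0,0,0],[0,0,0]]
    - [[0,0,0],[0,0,0]]
    - [[0,0,0],[0,0,0]]
    - [[0,0,0],[0,0,0]]
    - [[0,0,0],[0,0,0]]
  hand: 0

```text
t: 15.45
ee_pos: [490.4, -305.6, 95.3]
orientation: [2.334, 2.101, 0.001]
ft_force: [-2.2, 1.5, 6.2]
finger_gap: 5.6
grip_force: 25.0
```

Call:
step_arm:
  increments:
    - [[0,0,-0.02],[0,0,0]]
    - [[0,0,-0.03],[0,0,0]]
    - [[0,0,-0.03],[0,0,0]]
    - [[0,0,-0.03],[0,0,0]]
    - [[0,0,-0.03],[0,0,0]]
    - [[0,0,-0.03],[0,0,0]]
    - [[0,0,0],[0,0,0]]
    - [[0,0,0],[0,0,0]]

```text
t: 16.25
ee_pos: [490.0, -305.4, 264.1]
orientation: [2.335, 2.102, 0.0]
ft_force: [0.5, 0.1, -1.7]
finger_gap: 6.0
grip_force: 25.0
```

Run:
```python
from h import *; from station import *
plan(get_obs(),[(542.3,-4.6,255,102.5),(542.3,-4.6,185,102.5)],vmax=45)
```

```text
7 rows to (542.3, -4.6, 255, 102.5) 
 [[[0.0435,0.0029,0.0013],[0.0,0.0,-0.046]],[[0.0433,0.0049,0.0013],[0.0,0.0,-0.046]],[[0.0431,0.0069,0.0013],[0.0,0.0,-0.046]],[[0.0427,0.0089,0.0013],[0.0,0.0,-0.046]],[[0.0423,0.0108,0.0013],[0.0,0.0,-0.046]],[[0.0417,0.0128,0.0013],[0.0,0.0,-0.047]],[[0.0411,0.0147,0.0013],[0.0,0.0,-0.046]]]
2 rows to (542.3, -4.6, 185, 102.5) 
 [[[0.0,0.0,0.035],[0.0,0.0,0.0]],[[0.0,0.0,0.035],[0.0,0.0,0.0]]]
```

Call:
step_arm:
  increments:
    - [[0.0435,0.0029,0.0013],[0,0,-0.046]]
    - [[0.0433,0.0049,0.0013],[0,0,-0.046]]
    - [[0.0431,0.0069,0.0013],[0,0,-0.046]]
    - [[0.0427,0.0089,0.0013],[0,0,-0.046]]
    - [[0.0423,0.0108,0.0013],[0,0,-0.046]]
    - [[0.0417,0.0128,0.0013],[0,0,-0.047]]
    - [[0.0411,0.0147,0.0013],[0,0,-0.046]]
    - [[0,0,0.035],[0,0,0]]

```text
t: 17.05
ee_pos: [543.7, -0.4, 221.7]
orientation: [1.957, 2.453, 0.005]
ft_force: [0.8, -1.0, -1.5]
finger_gap: 5.7
grip_force: 25.0
```

Call:
step_arm:
  increments:
    - [[0,0,0.035],[0,0,0]]
    - [[0,0,0],[0,0,0]]
    - [[0,0,0],[0,0,0]]

```text
t: 17.35
ee_pos: [542.1, -4.7, 185.2]
orientation: [-1.966, -2.449, 0.001]
ft_force: [-0.6, -0.0, -0.5]
finger_gap: 5.9
grip_force: 25.0
```

Run:
```python
from h import *; from station import *
plan(get_obs(),[(542.3,-4.6,97,102.5,12)])
```

```text
8 rows to (542.3, -4.6, 97, 102.5, 12) 
 [[[0.0,0.0,0.011],[0.0,0.0,0.0]],[[0.0,0.0,0.011],[0.0,0.0,0.0]],[[0.0,0.0001,0.011],[0.0,0.0,0.0]],[[0.0,0.0,0.011],[0.0,0.0,0.0]],[[0.0,0.0001,0.0111],[0.0,0.0,0.0]],[[0.0,0.0,0.011],[0.0,0.0,0.0]],[[0.0,0.0001,0.0111],[-0.001,0.0,0.0]],[[0.0,0.0,0.011],[0.0,0.0,0.0]]]
```

Insert, release, rise, then travel to the white dial (449.2, −296.2).

Call:
step_arm:
  increments:
    - [[0,0,0.013],[0,0,0]]
    - [[0,0,0.013],[0,0,0]]
    - [[0,0,0.013],[0,0,0]]
    - [[0,0,0.013],[0,0,0]]
    - [[0,0,0.013],[0,0,0]]
    - [[0,0,0.011],[0,0,0]]
    - [[0,0,0.007],[0,0,0]]
    - [[0,0,0.004],[0,0,0]]

```text
t: 18.15
ee_pos: [542.2, -4.6, 97.5]
orientation: [-1.966, -2.449, 0.001]
ft_force: [-0.5, 0.1, -0.4]
finger_gap: 5.8
grip_force: 25.0
```

Call:
step_arm:
  increments:
    - [[0,0,0],[0,0,0]]
    - [[0,0,0],[0,0,0]]

```text
t: 18.35
ee_pos: [542.6, -4.6, 98.6]
orientation: [1.966, 2.45, 0.001]
ft_force: [-0.7, -0.1, -0.5]
finger_gap: 5.7
grip_force: 25.0
```

Call:
step_arm:
  increments:
    - [[0,0,0],[0,0,0]]
    - [[0,0,0],[0,0,0]]
    - [[0,0,0],[0,0,0]]
    - [[0,0,0],[0,0,0]]
    - [[0,0,-0.03],[0,0,0]]
    - [[0,0,-0.035],[0,0,0]]
    - [[0,0,-0.035],[0,0,0]]
    - [[0,0,0],[0,0,0]]
  hand: 0.032

```text
t: 19.15
ee_pos: [544.0, -4.7, 203.0]
orientation: [1.963, 2.445, 0.007]
ft_force: [0.5, 0.5, -1.2]
finger_gap: 32.1
grip_force: 0.0
```

Call:
step_arm:
  increments:
    - [[0,0,0],[0,0,0]]
    - [[0,0,0],[0,0,0]]

```text
t: 19.35
ee_pos: [541.9, -4.6, 197.1]
orientation: [-1.966, -2.449, 0.002]
ft_force: [-0.7, 0.7, -0.5]
finger_gap: 31.5
grip_force: 0.0
```

Run:
```python
from h import *; from station import *
plan(get_obs(),[(449.2,-296.2,200,83.8)],vmax=45)
```

```text
7 rows to (449.2, -296.2, 200, 83.8) 
 [[[-0.0378,-0.0219,-0.0004],[0.0,0.0,0.047]],[[-0.0388,-0.0201,-0.0004],[0.0,0.0,0.047]],[[-0.0397,-0.0183,-0.0004],[0.0,0.0,0.046]],[[-0.0405,-0.0165,-0.0004],[0.0,0.0,0.047]],[[-0.0412,-0.0145,-0.0004],[-0.001,0.0,0.046]],[[-0.0419,-0.0126,-0.0004],[0.0,0.0,0.047]],[[-0.0424,-0.0107,-0.0004],[-0.001,0.0,0.046]]]
```

Call:
step_arm:
  increments:
    - [[-0.0378,-0.0219,0],[0,0,0.047]]
    - [[-0.0388,-0.0201,0],[0,0,0.047]]
    - [[-0.0397,-0.0183,0],[0,0,0.046]]
    - [[-0.0405,-0.0165,0],[0,0,0.047]]
    - [[-0.0412,-0.0145,0],[0,0,0.046]]
    - [[-0.0419,-0.0126,0],[0,0,0.047]]
    - [[-0.0424,-0.0107,0],[0,0,0.046]]
    - [[0,0,0],[0,0,0]]

```text
t: 20.15
ee_pos: [447.6, -299.7, 196.7]
orientation: [-2.343, -2.09, 0.002]
ft_force: [0.1, 0.1, 0.3]
finger_gap: 32.0
grip_force: 0.0
```

Call:
step_arm:
  increments:
    - [[0,0,0],[0,0,0]]
    - [[0,0,0.03],[0,0,0]]
    - [[0,0,0.03],[0,0,0]]
    - [[0,0,0.025],[0,0,0]]
    - [[0,0,0.017],[0,0,0]]
    - [[0,0,0],[0,0,0]]

```text
t: 20.75
ee_pos: [449.0, -294.2, 93.7]
orientation: [-2.332, -2.097, 0.001]
ft_force: [-0.6, 0.6, -0.2]
finger_gap: 32.2
grip_force: 0.0
```

Call:
step_arm:
  increments:
    - [[0,0,0],[0,0,0]]
    - [[0,0,0],[0,0,0]]
    - [[0,0,0],[0,0,0]]
    - [[0,0,0],[0,0,0]]
    - [[0,0,0],[0,0,0]]
  hand: 0

```text
t: 21.25
ee_pos: [449.9, -296.3, 97.0]
orientation: [2.337, 2.098, 0.001]
ft_force: [-0.5, 1.5, 6.3]
finger_gap: 5.7
grip_force: 25.0
```

Call:
step_arm:
  increments:
    - [[0,0,-0.02],[0,0,0]]
    - [[0,0,-0.03],[0,0,0]]
    - [[0,0,-0.03],[0,0,0]]
    - [[0,0,-0.03],[0,0,0]]
    - [[0,0,-0.03],[0,0,0]]
    - [[0,0,-0.03],[0,0,0]]
    - [[0,0,0],[0,0,0]]
    - [[0,0,0],[0,0,0]]

```text
t: 22.05
ee_pos: [449.5, -296.2, 265.9]
orientation: [2.338, 2.098, 0.0]
ft_force: [0.0, 0.0, -2.0]
finger_gap: 5.8
grip_force: 25.0
```

Run:
```python
from h import *; from station import *
plan(get_obs(),[(501.3,-13.7,255,102.5),(501.3,-13.7,185,102.5)],vmax=45)
```

```text
7 rows to (501.3, -13.7, 255, 102.5) 
 [[[0.0409,0.003,0.0016],[0.0,0.0,-0.047]],[[0.0407,0.0049,0.0016],[0.0,0.0,-0.047]],[[0.0405,0.0068,0.0015],[0.0,0.0,-0.046]],[[0.0401,0.0087,0.0016],[0.0,0.0,-0.047]],[[0.0396,0.0106,0.0015],[0.0,0.0,-0.046]],[[0.0391,0.0124,0.0016],[0.0,0.0,-0.047]],[[0.0386,0.0141,0.0015],[0.0,0.0,-0.046]]]
2 rows to (501.3, -13.7, 185, 102.5) 
 [[[0.0,0.0,0.035],[0.0,0.0,0.0]],[[0.0,0.0,0.035],[0.0,0.0,0.0]]]
```

Call:
step_arm:
  increments:
    - [[0.0409,0.003,0.0016],[0,0,-0.047]]
    - [[0.0407,0.0049,0.0016],[0,0,-0.047]]
    - [[0.0405,0.0068,0.0016],[0,0,-0.046]]
    - [[0.0401,0.0087,0.0016],[0,0,-0.047]]
    - [[0.0396,0.0106,0.0016],[0,0,-0.046]]
    - [[0.0391,0.0124,0.0016],[0,0,-0.047]]
    - [[0.0386,0.0141,0.0016],[0,0,-0.046]]
    - [[0,0,0],[0,0,0]]

```text
t: 22.85
ee_pos: [501.0, -10.0, 253.2]
orientation: [-1.958, -2.453, 0.002]
ft_force: [-0.5, -0.1, -0.4]
finger_gap: 5.9
grip_force: 25.0
```

Call:
step_arm:
  increments:
    - [[0,0,0.035],[0,0,0]]
    - [[0,0,0.035],[0,0,0]]
    - [[0,0,0],[0,0,0]]
    - [[0,0,0],[0,0,0]]

```text
t: 23.25
ee_pos: [501.2, -14.1, 185.2]
orientation: [-1.967, -2.448, 0.001]
ft_force: [-0.3, 0.5, -0.0]
finger_gap: 5.6
grip_force: 25.0
```

Run:
```python
from h import *; from station import *
plan(get_obs(),[(501.3,-13.7,98.5,102.5,12)])
```

```text
8 rows to (501.3, -13.7, 98.5, 102.5, 12) 
 [[[0.0,0.0,0.0108],[0.0,0.0,0.0]],[[0.0001,0.0,0.0108],[0.0,0.0,0.0]],[[0.0,0.0001,0.0108],[0.0,0.0,0.0]],[[0.0001,0.0,0.0109],[0.0,0.0,0.0]],[[0.0,0.0001,0.0108],[0.0,0.0,0.0]],[[0.0001,0.0,0.0109],[0.0,0.0,0.0]],[[0.0,0.0001,0.0108],[-0.001,0.0,0.0]],[[0.0001,0.0,0.0109],[0.0,0.0,-0.001]]]
```

Call:
step_arm:
  increments:
    - [[0,0,0.013],[0,0,0]]
    - [[0,0,0.013],[0,0,0]]
    - [[0,0,0.013],[0,0,0]]
    - [[0,0,0.013],[0,0,0]]
    - [[0,0,0.013],[0,0,0]]
    - [[0,0,0.011],[0,0,0]]
    - [[0,0,0.007],[0,0,0]]
    - [[0,0,0.004],[0,0,0]]

```text
t: 24.05
ee_pos: [501.2, -13.7, 97.3]
orientation: [-1.966, -2.45, 0.001]
ft_force: [0.4, 0.2, -0.5]
finger_gap: 5.3
grip_force: 25.0
```

Call:
step_arm:
  increments:
    - [[0,0,0],[0,0,0]]
    - [[0,0,0],[0,0,0]]

```text
t: 24.25
ee_pos: [501.6, -13.7, 98.4]
orientation: [1.966, 2.45, 0.001]
ft_force: [-0.1, -0.1, -0.1]
finger_gap: 5.5
grip_force: 25.0
```

Call:
step_arm:
  increments:
    - [[0,0,0],[0,0,0]]
    - [[0,0,0],[0,0,0]]
    - [[0,0,0],[0,0,0]]
    - [[0,0,0],[0,0,0]]
    - [[0,0,-0.035],[0,0,0]]
    - [[0,0,-0.045],[0,0,0]]
    - [[0,0,-0.045],[0,0,0]]
    - [[0,0,-0.045],[0,0,0]]
  hand: 0.032

```text
t: 25.05
ee_pos: [501.0, -13.7, 270.0]
orientation: [1.967, 2.45, 0.0]
ft_force: [0.6, -0.2, 1.2]
finger_gap: 31.8
grip_force: 0.0
```

Call:
step_arm:
  increments:
    - [[-0.03,0.03,0],[0,0,0]]
    - [[0,0,0],[0,0,0]]
    - [[0,0,0],[0,0,0]]
    - [[0,0,0],[0,0,0]]
  hand: 0

```text
t: 25.45
ee_pos: [536.5, -36.1, 267.6]
orientation: [-1.966, -2.449, 0.001]
ft_force: [-0.5, -0.4, 0.6]
finger_gap: 3.5
grip_force: 0.0
```

Run:
```python
from h import *; from station import *
np.set_printoptions(precision=1,suppress=True)
o=get_obs(); print(o["ee_pos"])
c=camera("wrist"); pickle.dump(c,open("w4.pkl","wb")); cv2.imwrite("pics/w4.png",c["image"][:,:,::-1])
h=cv2.cvtColor(c["image"],cv2.COLOR_RGB2HSV); m=cv2.inRange(h,(0,170,90),(6,255,255)); m[130:]=0
n,l,s,ce=cv2.connectedComponentsWithStats(m); i=1+s[1:,4].argmax(); print(s[i],ce[i],unp(c,[ce[i]],146))
t=camera("top"); pickle.dump(t,open("t1.pkl","wb"))
```

```text
[536.5 -36.1 267.6]
[ 282   13   53   56 2292] [307.9  40.1] [[526.9 110.3 146. ]]
```

View pics/w4.png

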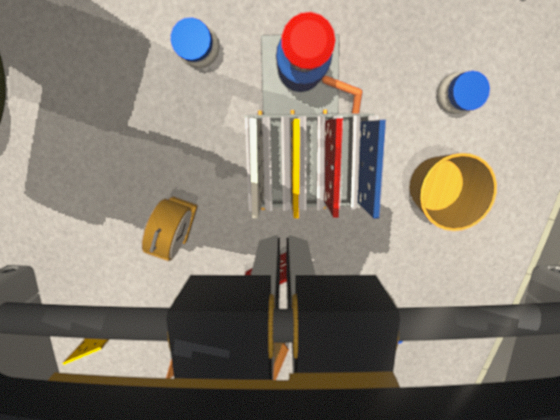

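All four dials stand in the station, one per slot (cols 255/296/335/372). The plunger measures (527, 110). Now go over it and press.

Run:
```python
from h import *; from station import *
plan(get_obs(),[(527,111.3,200,102.5),(527,111.3,122,102.5,15)])
```

```text
4 rows to (527, 111.3, 200, 102.5) 
 [[[0.0365,0.0056,0.017],[0.0,0.0,0.0]],[[0.0365,0.0057,0.017],[0.0,0.0,0.0]],[[0.0365,0.0056,0.017],[0.0,0.0,0.0]],[[0.0365,0.0057,0.017],[0.0,0.0,0.0]]]
6 rows to (527, 111.3, 122, 102.5, 15) 
 [[[0.0,0.0,0.013],[0.0,0.0,0.0]],[[0.0,0.0,0.013],[0.0,0.0,0.0]],[[0.0,0.0,0.013],[0.0,0.0,0.0]],[[0.0,0.0,0.013],[0.0,0.0,0.0]],[[0.0,0.0,0.013],[0.0,0.0,0.0]],[[-0.0001,0.0,0.013],[0.0,0.0,0.0]]]
```

Call:
step_arm:
  increments:
    - [[0.0365,0.0056,0.005],[0,0,0]]
    - [[0.0365,0.0056,0.005],[0,0,0]]
    - [[0.0365,0.0057,0.013],[0,0,0]]
    - [[0.0365,0.0057,0.02],[0,0,0]]
    - [[0,0,0.025],[0,0,0]]
    - [[0,0,0],[0,0,0]]
    - [[0,0,0],[0,0,0]]
  squeeze: 25

```text
t: 26.25
ee_pos: [527.5, 110.8, 200.8]
orientation: [1.966, 2.45, 0.0]
ft_force: [-0.2, 0.1, 1.0]
finger_gap: 0.3
grip_force: 0.0
```

Call:
step_arm:
  increments:
    - [[0,0,0.013],[0,0,0]]
    - [[0,0,0.013],[0,0,0]]
    - [[0,0,0.013],[0,0,0]]
    - [[0,0,0.013],[0,0,0]]
    - [[0,0,0.013],[0,0,0]]
    - [[0,0,0.008],[0,0,0]]
    - [[0,0,0],[0,0,0]]
    - [[0,0,0],[0,0,0]]

```text
t: 27.05
ee_pos: [527.6, 110.7, 127.0]
orientation: [1.967, 2.45, -0.0]
ft_force: [-3.4, -2.7, 9.6]
finger_gap: 0.6
grip_force: 5.0
```

Run:
```python
from h import *; from station import *
for i in range(1): print(get_obs()["ee_pos"],get_obs()["ft_force"],get_obs()["ft_torque"],get_obs()["finger_gap"])
```

```text
[527.62843425 110.67877057 126.97312419] [-3.38046282 -2.71360865  9.61685226] [-0.3958244   0.76049165  0.00848677] 0.6282009436551589
```

Call:
step_arm:
  increments:
    - [[0,0,0.004],[0,0,0]]
    - [[0,0,0.0025],[0,0,0]]
    - [[0,0,0.0015],[0,0,0]]
    - [[0,0,0],[0,0,0]]
    - [[0,0,0],[0,0,0]]

```text
t: 27.55
ee_pos: [527.8, 110.7, 120.1]
orientation: [1.966, 2.449, 0.001]
ft_force: [-8.2, -2.6, 20.1]
finger_gap: 0.3
grip_force: 10.1
```

Call:
step_arm:
  increments:
    - [[0,0,0.001],[0,0,0]]
    - [[0,0,0.001],[0,0,0]]
    - [[0,0,0],[0,0,0]]
    - [[0,0,0],[0,0,0]]

```text
t: 27.95
ee_pos: [528.0, 110.8, 119.9]
orientation: [1.966, 2.449, 0.002]
ft_force: [-16.8, -4.3, 38.9]
finger_gap: 0.1
grip_force: 19.4
```

Stop reached (20 N at z = 120, 39 N with 2 mm more). Release fully, then two more strokes a bit gentler.

Call:
step_arm:
  increments:
    - [[0,0,-0.017],[0,0,0]]
    - [[0,0,-0.015],[0,0,0]]
    - [[0,0,-0.015],[0,0,0]]
    - [[0,0,0],[0,0,0]]
    - [[0,0,0],[0,0,0]]
    - [[0,0,0],[0,0,0]]
    - [[0,0,0],[0,0,0]]
    - [[0,0,0],[0,0,0]]

```text
t: 28.75
ee_pos: [527.4, 110.9, 163.4]
orientation: [-1.966, -2.449, 0.001]
ft_force: [1.0, -0.5, 1.0]
finger_gap: 1.0
grip_force: 0.0
```

Call:
step_arm:
  increments:
    - [[0,0,0.012],[0,0,0]]
    - [[0,0,0.01],[0,0,0]]
    - [[0,0,0.01],[0,0,0]]
    - [[0,0,0.008],[0,0,0]]
    - [[0,0,0.004],[0,0,0]]
    - [[0,0,0.0025],[0,0,0]]
    - [[0,0,0],[0,0,0]]
    - [[0,0,0],[0,0,0]]

```text
t: 29.55
ee_pos: [528.3, 111.1, 119.9]
orientation: [1.965, 2.448, 0.003]
ft_force: [-11.1, -1.5, 34.8]
finger_gap: 0.0
grip_force: 17.1
```

Call:
step_arm:
  increments:
    - [[0,0,-0.017],[0,0,0]]
    - [[0,0,-0.015],[0,0,0]]
    - [[0,0,-0.015],[0,0,0]]
    - [[0,0,0],[0,0,0]]
    - [[0,0,0],[0,0,0]]
    - [[0,0,0],[0,0,0]]
    - [[0,0,0],[0,0,0]]
    - [[0,0,0],[0,0,0]]

```text
t: 30.35
ee_pos: [527.4, 110.9, 163.9]
orientation: [-1.966, -2.449, 0.001]
ft_force: [-0.1, 0.5, -0.4]
finger_gap: 0.6
grip_force: 0.0
```

Call:
step_arm:
  increments:
    - [[0,0,0.012],[0,0,0]]
    - [[0,0,0.01],[0,0,0]]
    - [[0,0,0.01],[0,0,0]]
    - [[0,0,0.008],[0,0,0]]
    - [[0,0,0.004],[0,0,0]]
    - [[0,0,0.003],[0,0,0]]
    - [[0,0,0],[0,0,0]]
    - [[0,0,0],[0,0,0]]

```text
t: 31.15
ee_pos: [528.3, 111.0, 119.9]
orientation: [1.965, 2.448, 0.003]
ft_force: [-12.0, -2.5, 34.0]
finger_gap: 0.2
grip_force: 17.2
```

Call:
step_arm:
  increments:
    - [[0,0,-0.02],[0,0,0]]
    - [[0,0,-0.03],[0,0,0]]
    - [[0,0,-0.03],[0,0,0]]
    - [[0,0,-0.03],[0,0,0]]
    - [[0,0,-0.03],[0,0,0]]
    - [[0,0,0],[0,0,0]]
    - [[0,0,0],[0,0,0]]
    - [[0,0,0],[0,0,0]]

```text
t: 31.95
ee_pos: [527.2, 110.9, 255.7]
orientation: [-1.966, -2.449, 0.003]
ft_force: [0.5, 0.0, 0.0]
finger_gap: 0.1
grip_force: 0.0
```

Run:
```python
from h import *; from station import *
np.set_printoptions(precision=1,suppress=True)
plan(get_obs(),[(490,215,310,100)])
t=camera("top"); pickle.dump(t,open("t2.pkl","wb"))
for n in("c0","t1","t2"):
    c=pickle.load(open(n+".pkl","rb")); c=c.get("top",c)
    h=cv2.cvtColor(c["image"],cv2.COLOR_RGB2HSV); m=cv2.inRange(h,(45,100,40),(80,255,255)); m[:180]=0;m[280:]=0;m[:,:100]=0;m[:,210:]=0
    ys,xs=np.nonzero(m); print(n,xs.mean(),ys.mean(),len(xs),cv2.minAreaRect(np.c_[xs,ys].astype(np.float32)))
```

```text
3 rows to (490, 215, 310, 100) 
 [[[0.0366,-0.0046,-0.0181],[-0.001,0.0,0.014]],[[0.0365,-0.0051,-0.0181],[-0.001,0.0,0.015]],[[0.0364,-0.0057,-0.018],[-0.001,0.0,0.014]]]
c0 166.3710407239819 235.10859728506787 442 ((161.41932678222656, 229.96212768554688), (50.97966766357422, 38.71685791015625), 81.46923065185547)
t1 166.52232142857142 235.00669642857142 448 ((161.5, 230.00001525878906), (51.3359489440918, 38.608028411865234), 81.8698959350586)
t2 157.97894736842105 237.74035087719298 285 ((156.49774169921875, 232.2823486328125), (48.39873123168945, 27.976146697998047), 82.69424438476562)
```

Three full strokes done. The tray reading may be occluded or the tray may have moved, so look from near.

Call:
step_arm:
  increments:
    - [[0.0366,-0.0046,-0.018],[0,0,0.014]]
    - [[0.0365,-0.005,-0.018],[0,0,0.015]]
    - [[0.0364,-0.006,-0.018],[0,0,0.014]]
    - [[0,0,0],[0,0,0]]
    - [[0,0,0],[0,0,0]]
  hand: 0.032

```text
t: 32.5
ee_pos: [489.9, 215.3, 310.6]
orientation: [-2.017, -2.408, 0.002]
ft_force: [0.1, -1.0, -0.8]
finger_gap: 31.6
grip_force: 0.0
```

Run:
```python
from h import *; from station import *
o=get_obs(); print(o["ee_pos"])
c=camera("wrist"); pickle.dump(c,open("w5.pkl","wb")); cv2.imwrite("pics/w5.png",c["image"][:,:,::-1])
```

```text
[489.93740244 215.34586974 310.58679575]
```

View pics/w5.png

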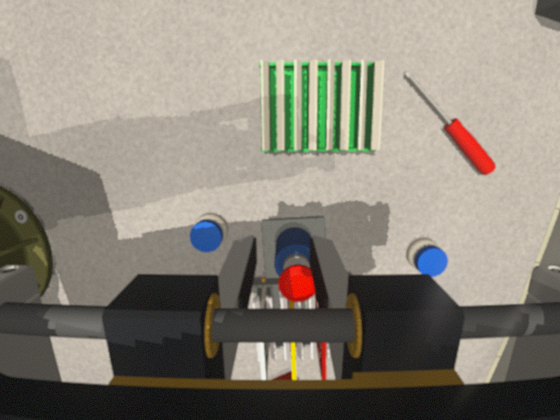

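The tray shows at cols 262–383, rows 61–152. Fit its pose from the lip corners and check with profiles.

```bash
cat >> h.py <<'E'
def fitstand(c,ctr,th):
    """white-lip template (strips between |x-slot| 11..15 bright, 5..11 half) aligned at z=67"""
    from scipy.optimize import minimize
    xs=np.arange(-95,96,1.); ys=np.arange(-75,76,1.); X,Y=np.meshgrid(xs,ys)
    dx=np.min(np.abs(X[...,None]-np.array([-63,-21,21,63.])),-1)
    T=((dx>9)&(dx<15)&(abs(X)<79)&(abs(Y)<56)).astype(float); T=cv2.GaussianBlur(T,(0,0),1.5); T-=T.mean()
    def f(p,full=False):
        I=rect(c,p[:2],p[2],xs,ys,67); g=cv2.GaussianBlur(I.min(2),(0,0),1.5); g=g-g.mean()
        return -(g*T).sum()/np.linalg.norm(g)/np.linalg.norm(T)
    best=min(((f([ctr[0]+a,ctr[1]+b,th]),a,b) for a in range(-12,13,3) for b in range(-12,13,3)))
    r=minimize(f,[ctr[0]+best[1],ctr[1]+best[2],th],method="Nelder-Mead",options=dict(initial_simplex=[[ctr[0]+best[1]+u,ctr[1]+best[2]+v,th+w] for u,v,w in((0,0,0),(3,0,0),(0,3,0),(0,0,2))],xatol=.05,fatol=1e-5))
    return r.x,r.fun
E
python3 - <<'E'
from h import *
np.set_printoptions(precision=1,suppress=True)
c=pickle.load(open("w5.pkl","rb")); p=unp(c,[(261,61),(383,61),(381.5,151),(263,152)],67); print(p,p.mean(0))
for a,b in((0,1),(3,2),(3,0),(2,1)):
    v=p[b]-p[a]; print(np.linalg.norm(v),np.degrees(np.arctan2(v[1],v[0])))
print(fitstand(c,p.mean(0)[:2],11))
w=pickle.load(open("w2.pkl","rb")); print("station check",fitstand(w,[562.8,0],12.5))
for n in("c0","t2"):
    t=pickle.load(open(n+".pkl","rb")); t=t.get("top",t); print("tray top",n,fitstand(t,[527,325],10.3),fitstand(t,p.mean(0)[:2],11))
xs=np.arange(-96,97,2.)
q,_=fitstand(c,p.mean(0)[:2],11)
pr=rect(c,q[:2],q[2],xs,np.arange(-40,40,1.),67).min(2).mean(0); print(" ".join(f"{int(x)}:{v:.0f}" for x,v in zip(xs,pr)))
E
```

```text
[[437.3 359.7  67. ]
 [586.5 387.5  67. ]
 [610.6 278.4  67. ]
 [457.9 249.5  67. ]] [523.1 318.7  67. ]
151.7941756932053 10.543282436678043
155.39196460046614 10.719584135459847
112.13703848692182 100.62597100038835
111.72202618186411 102.4713630371969
(array([519.9, 326.5,  10.5]), np.float64(-0.3463670670380885))
station check (array([562.6,   1.6,  13.4]), np.float64(-0.45933803454547056))
tray top c0 (array([520. , 321.5,  10.6]), np.float64(-0.3893578076814473)) (array([520. , 321.5,  10.6]), np.float64(-0.38933649710187))
tray top t2 (array([516.8, 338.7,  10.4]), np.float64(-0.35663288904726376)) (array([516.9, 338.5,  10.4]), np.float64(-0.3565915968871398))
-96:171 -94:170 -92:168 -90:168 -88:168 -86:166 -84:166 -82:165 -80:165 -78:158 -76:172 -74:180 -72:156 -70:153 -68:143 -66:92 -64:50 -62:47 -60:49 -58:98 -56:158 -54:176 -52:177 -50:183 -48:152 -46:79 -44:48 -42:49 -40:55 -38:64 -36:109 -34:177 -32:180 -30:158 -28:158 -26:128 -24:70 -22:53 -20:54 -18:56 -16:130 -14:182 -12:185 -10:187 -8:194 -6:150 -4:70 -2:60 0:64 2:62 4:57 6:106 8:189 10:189 12:162 14:149 16:103 18:50 20:41 22:44 24:94 26:166 28:185 30:184 32:188 34:191 36:144 38:69 40:55 42:51 44:44 46:47 48:118 50:199 52:188 54:161 56:120 58:58 60:43 62:43 64:63 66:139 68:183 70:185 72:185 74:188 76:195 78:184 80:176 82:176 84:176 86:176 88:177 90:176 92:176 94:176 96:177
```

Run:
```python
from h import *
c=pickle.load(open("w5.pkl","rb")); ys=np.arange(-80,81,2.)
for x0 in(-51,-9,33,75):
    I=rect(c,[521.7,318.5],10.6,np.arange(x0-1,x0+2,1.),ys,67).mean(1); print(x0," ".join(f"{int(y)}:{v[0]:.0f}/{v[0]-v[2]:.0f}" for y,v in zip(ys,I) if 44<abs(y)<72))
```

```text
-51 -70:178/19 -68:178/20 -66:180/20 -64:180/20 -62:177/20 -60:175/20 -58:148/17 -56:108/10 -54:141/19 -52:203/34 -50:211/36 -48:210/35 -46:212/36 46:227/34 48:227/36 50:226/35 52:226/35 54:227/35 56:225/33 58:213/29 60:205/23 62:203/23 64:204/24 66:205/24 68:204/23 70:204/23
-9 -70:179/19 -68:179/20 -66:180/21 -64:183/20 -62:192/21 -60:163/18 -58:132/14 -56:121/11 -54:169/24 -52:225/36 -50:228/36 -48:228/35 -46:226/37 46:226/35 48:225/35 50:225/36 52:223/36 54:224/36 56:224/33 58:211/28 60:202/23 62:198/24 64:198/24 66:201/25 68:197/24 70:196/23
33 -70:200/23 -68:198/23 -66:195/22 -64:198/23 -62:194/22 -60:170/20 -58:144/17 -56:124/12 -54:164/20 -52:218/35 -50:225/37 -48:225/35 -46:224/35 46:227/36 48:225/35 50:225/35 52:227/35 54:227/34 56:224/34 58:209/28 60:199/23 62:196/23 64:191/21 66:188/21 68:190/22 70:195/22
75 -70:198/23 -68:201/23 -66:201/23 -64:200/23 -62:203/23 -60:200/23 -58:200/23 -56:198/24 -54:212/30 -52:225/34 -50:226/33 -48:226/34 -46:227/33 46:226/33 48:226/34 50:225/34 52:224/34 54:225/34 56:223/34 58:206/27 60:199/23 62:199/22 64:197/21 66:197/23 68:202/23 70:205/23
```

The tray is at (521.3, 320.7), yaw 10.6°, matching the first top picture, so it has not moved. Fetch blue from the station.

Run:
```python
from h import *; from station import *
plan(get_obs(),[(624.4,13.9,200,102.5)],vmax=45)
```

```text
6 rows to (624.4, 13.9, 200, 102.5) 
 [[[-0.0368,0.0162,0.0184],[0.0,0.0,-0.007]],[[-0.037,0.016,0.0184],[0.0,0.0,-0.007]],[[-0.0371,0.0157,0.0183],[0.0,0.0,-0.007]],[[-0.0372,0.0155,0.0184],[-0.001,0.0,-0.007]],[[-0.0373,0.0152,0.0184],[0.0,0.0,-0.007]],[[-0.0373,0.0149,0.0183],[-0.001,0.0,-0.008]]]
```

Call:
step_arm:
  increments:
    - [[-0.0368,0.0162,0.0184],[0,0,-0.007]]
    - [[-0.037,0.016,0.0184],[0,0,-0.007]]
    - [[-0.0371,0.0157,0.0184],[0,0,-0.007]]
    - [[-0.0372,0.0155,0.0184],[0,0,-0.007]]
    - [[-0.0373,0.0152,0.0184],[0,0,-0.007]]
    - [[-0.0373,0.0149,0.0184],[0,0,-0.008]]
    - [[0,0,0],[0,0,0]]
    - [[0,0,0],[0,0,0]]

```text
t: 33.35
ee_pos: [624.1, 12.8, 199.5]
orientation: [-1.968, -2.446, 0.003]
ft_force: [-1.0, 0.1, 0.5]
finger_gap: 32.1
grip_force: 0.0
```

Call:
step_arm:
  increments:
    - [[0,0,0.03],[0,0,0]]
    - [[0,0,0.03],[0,0,0]]
    - [[0,0,0.025],[0,0,0]]
    - [[0,0,0.02],[0,0,0]]
    - [[0,0,0],[0,0,0]]
    - [[0,0,0],[0,0,0]]

```text
t: 33.95
ee_pos: [624.6, 14.8, 97.3]
orientation: [1.966, 2.45, 0.001]
ft_force: [0.6, 0.3, 0.6]
finger_gap: 32.2
grip_force: 0.0
```

Call:
step_arm:
  increments:
    - [[0,0,0],[0,0,0]]
    - [[0,0,0],[0,0,0]]
    - [[0,0,0],[0,0,0]]
    - [[0,0,0],[0,0,0]]
    - [[0,0,0],[0,0,0]]
  hand: 0

```text
t: 34.45
ee_pos: [624.7, 14.3, 96.7]
orientation: [1.966, 2.449, 0.001]
ft_force: [-0.6, -0.1, 4.8]
finger_gap: 5.9
grip_force: 25.0
```

Call:
step_arm:
  increments:
    - [[0,0,-0.02],[0,0,0]]
    - [[0,0,-0.03],[0,0,0]]
    - [[0,0,-0.03],[0,0,0]]
    - [[0,0,-0.03],[0,0,0]]
    - [[0,0,-0.03],[0,0,0]]
    - [[0,0,-0.03],[0,0,0]]
    - [[0,0,0],[0,0,0]]
    - [[0,0,0],[0,0,0]]

```text
t: 35.25
ee_pos: [624.5, 14.3, 266.0]
orientation: [1.967, 2.45, 0.0]
ft_force: [-0.7, -0.5, -1.5]
finger_gap: 6.0
grip_force: 25.0
```

```bash
cat >> h.py <<'E'
def green(c):
    h=cv2.cvtColor(c["image"],cv2.COLOR_RGB2HSV); m=cv2.inRange(h,(45,100,40),(80,255,255)); m[:160]=0;m[300:]=0;m[:,:100]=0;m[:,215:]=0
    ys,xs=np.nonzero(m); return xs.mean().round(1),ys.mean().round(1),len(xs)
E
python3 - <<'E'
from h import *; from station import *
o=get_obs()
plan(o,[(583.2,332.3,258,100.6),(583.2,332.3,190,100.6)],vmax=45)
print(green(camera("top")))
E
```

```text
8 rows to (583.2, 332.3, 258, 100.6) 
 [[[0.0399,0.0035,0.001],[0.0,0.0,0.004]],[[0.0399,0.0034,0.001],[0.0,0.0,0.004]],[[0.04,0.0032,0.001],[0.0,0.0,0.004]],[[0.04,0.0031,0.001],[0.0,0.0,0.004]],[[0.04,0.0029,0.001],[0.0,0.0,0.004]],[[0.04,0.0028,0.001],[0.0,0.0,0.004]],[[0.04,0.0026,0.001],[0.0,0.0,0.004]],[[0.04,0.0024,0.0009],[0.0,0.0,0.005]]]
2 rows to (583.2, 332.3, 190, 100.6) 
 [[[0.0,0.0,0.034],[0.0,0.0,0.0]],[[0.0,0.0,0.034],[0.0,0.0,0.0]]]
(np.float64(166.9), np.float64(234.6), 472)
```

Call:
step_arm:
  increments:
    - [[0.04,0.0035,0.001],[0,0,0.004]]
    - [[0.04,0.0034,0.001],[0,0,0.004]]
    - [[0.04,0.0032,0.001],[0,0,0.004]]
    - [[0.04,0.0031,0.001],[0,0,0.004]]
    - [[0.04,0.0029,0.001],[0,0,0.004]]
    - [[0.04,0.0028,0.001],[0,0,0.004]]
    - [[0.04,0.0026,0.001],[0,0,0.004]]
    - [[0.04,0.0024,0.001],[0,0,0.005]]

```text
t: 36.1
ee_pos: [582.4, 334.0, 256.3]
orientation: [-2.006, -2.416, 0.004]
ft_force: [-0.0, -0.6, -0.1]
finger_gap: 6.0
grip_force: 25.0
```

Call:
step_arm:
  increments:
    - [[0,0,0.034],[0,0,0]]
    - [[0,0,0.034],[0,0,0]]
    - [[0,0,0],[0,0,0]]
    - [[0,0,0],[0,0,0]]

```text
t: 36.5
ee_pos: [583.1, 332.3, 190.0]
orientation: [-2.007, -2.416, 0.002]
ft_force: [-0.7, -0.5, -0.0]
finger_gap: 6.2
grip_force: 25.0
```

Run:
```python
from h import *; from station import *
plan(get_obs(),[(583.2,332.3,97.5,100.6,13)])
c=camera("wrist"); ys=np.arange(-80,81,2.); xs=np.arange(-96,97,3.)
I=rect(c,[521.3,320.7],10.6,xs,np.arange(5,45,1.),67).min(2).mean(0); print(" ".join(f"{int(x)}:{v:.0f}" for x,v in zip(xs,I)))
```

```text
8 rows to (583.2, 332.3, 97.5, 100.6, 13) 
 [[[0.0,0.0,0.0116],[0.0,0.0,0.0]],[[0.0,0.0,0.0116],[0.0,0.0,0.0]],[[0.0,0.0,0.0116],[0.0,0.0,0.0]],[[0.0,0.0001,0.0115],[0.0,0.0,0.0]],[[0.0,0.0,0.0116],[0.0,0.0,0.0]],[[0.0,0.0001,0.0115],[0.0,0.0,0.0]],[[0.0,0.0,0.0116],[-0.001,0.0,0.0]],[[0.0,0.0001,0.0115],[0.0,0.0,0.0]]]
-96:154 -93:153 -90:155 -87:154 -84:154 -81:152 -78:154 -75:177 -72:145 -69:143 -66:143 -63:116 -60:30 -57:32 -54:69 -51:168 -48:169 -45:43 -42:32 -39:32 -36:34 -33:170 -30:142 -27:142 -24:142 -21:52 -18:32 -15:32 -12:141 -9:169 -6:156 -3:34 0:33 3:35 6:52 9:178 12:142 15:142 18:111 21:31 24:33 27:81 30:166 33:170 36:138 39:33 42:35 45:35 48:77 51:183 54:142 57:124 60:48 63:44 66:44 69:99 72:113 75:124 78:91 81:95 84:105 87:119 90:126 93:137 96:144
```

Call:
step_arm:
  increments:
    - [[0,0.0006,0.013],[0,0,0]]
    - [[0,0,0.013],[0,0,0]]
    - [[0,0,0.013],[0,0,0]]
    - [[0,0,0.013],[0,0,0]]
    - [[0,0,0.012],[0,0,0]]
    - [[0,0,0],[0,0,0]]

```text
t: 37.15
ee_pos: [583.0, 332.3, 123.8]
orientation: [-2.006, -2.416, 0.005]
ft_force: [0.1, 0.2, -1.1]
finger_gap: 6.0
grip_force: 25.0
```

Call:
step_arm:
  increments:
    - [[0,0,0.01],[0,0,0]]
    - [[0,0,0.01],[0,0,0]]
    - [[0,0,0.006],[0,0,0]]
    - [[0,0,0.003],[0,0,0]]
    - [[0,0,0],[0,0,0]]
    - [[0,0,0],[0,0,0]]

```text
t: 37.75
ee_pos: [583.8, 332.7, 97.3]
orientation: [2.007, 2.417, 0.001]
ft_force: [0.7, -0.1, -1.1]
finger_gap: 6.0
grip_force: 25.0
```

Call:
step_arm:
  increments:
    - [[0,0,0],[0,0,0]]
    - [[0,0,0],[0,0,0]]
    - [[0,0,0],[0,0,0]]
    - [[0,0,0],[0,0,0]]
    - [[0,0,-0.03],[0,0,0]]
    - [[0,0,-0.035],[0,0,0]]
    - [[0,0,-0.035],[0,0,0]]
    - [[0,0,0],[0,0,0]]
  hand: 0.032

```text
t: 38.55
ee_pos: [585.1, 333.4, 202.9]
orientation: [2.005, 2.415, 0.012]
ft_force: [0.6, 0.3, -0.1]
finger_gap: 32.0
grip_force: 0.0
```

Call:
step_arm:
  increments:
    - [[0,0,0],[0,0,0]]
    - [[0,0,0],[0,0,0]]

```text
t: 38.75
ee_pos: [583.3, 332.4, 195.6]
orientation: [-2.006, -2.416, 0.003]
ft_force: [-0.2, -0.9, 0.1]
finger_gap: 32.0
grip_force: 0.0
```

Run:
```python
from h import *; from station import *
plan(get_obs(),[(583.2,5.1,202,102.5)],vmax=45)
c=camera("wrist"); pickle.dump(c,open("w6.pkl","wb")); cv2.imwrite("pics/w6.png",c["image"][:,:,::-1])
```

```text
8 rows to (583.2, 5.1, 202, 102.5) 
 [[[-0.0402,-0.0075,-0.0008],[0.0,0.0,-0.004]],[[-0.0402,-0.0077,-0.0007],[0.0,0.0,-0.004]],[[-0.0402,-0.0079,-0.0008],[0.0,0.0,-0.004]],[[-0.0401,-0.008,-0.0007],[0.0,0.0,-0.004]],[[-0.0401,-0.0082,-0.0008],[-0.001,0.0,-0.004]],[[-0.04,-0.0083,-0.0008],[0.0,0.0,-0.004]],[[-0.04,-0.0085,-0.0007],[-0.001,0.0,-0.005]],[[-0.04,-0.0087,-0.0008],[0.0,0.001,-0.004]]]
```

View pics/w6.png

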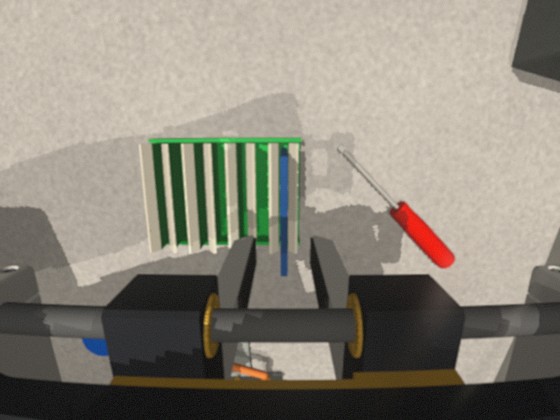

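Blue stands in the tray's slot 4 (cols 278–290). Next, the red dial.

Call:
step_arm:
  increments:
    - [[-0.0402,-0.0075,0],[0,0,-0.004]]
    - [[-0.0402,-0.0077,0],[0,0,-0.004]]
    - [[-0.0402,-0.0079,0],[0,0,-0.004]]
    - [[-0.0401,-0.008,0],[0,0,-0.004]]
    - [[-0.0401,-0.0082,0],[0,0,-0.004]]
    - [[-0.04,-0.0083,0],[0,0,-0.004]]
    - [[-0.04,-0.0085,0],[0,0,-0.005]]
    - [[-0.04,-0.0087,0],[0,0,-0.004]]

```text
t: 39.6
ee_pos: [583.0, 3.7, 196.1]
orientation: [-1.966, -2.449, 0.002]
ft_force: [0.8, 0.0, 1.2]
finger_gap: 32.0
grip_force: 0.0
```

Call:
step_arm:
  increments:
    - [[0,0,0],[0,0,0]]
    - [[0,0,0],[0,0,0]]
    - [[0,0,0.03],[0,0,0]]
    - [[0,0,0.03],[0,0,0]]
    - [[0,0,0.025],[0,0,0]]
    - [[0,0,0.015],[0,0,0]]
    - [[0,0,0],[0,0,0]]
    - [[0,0,0],[0,0,0]]

```text
t: 40.4
ee_pos: [584.1, 5.9, 97.9]
orientation: [1.965, 2.45, 0.001]
ft_force: [0.5, 0.2, 1.1]
finger_gap: 31.8
grip_force: 0.0
```

Call:
step_arm:
  increments:
    - [[0,0,0],[0,0,0]]
    - [[0,0,0],[0,0,0]]
    - [[0,0,0],[0,0,0]]
    - [[0,0,0],[0,0,0]]
    - [[0,0,0],[0,0,0]]
  hand: 0

```text
t: 40.9
ee_pos: [583.8, 5.3, 97.7]
orientation: [1.966, 2.449, 0.0]
ft_force: [-0.8, -0.2, 5.5]
finger_gap: 6.2
grip_force: 25.0
```

Call:
step_arm:
  increments:
    - [[0,0,-0.02],[0,0,0]]
    - [[0,0,-0.03],[0,0,0]]
    - [[0,0,-0.03],[0,0,0]]
    - [[0,0,-0.03],[0,0,0]]
    - [[0,0,-0.03],[0,0,0]]
    - [[0,0,-0.03],[0,0,0]]
    - [[0,0,0],[0,0,0]]
    - [[0,0,0],[0,0,0]]

```text
t: 41.7
ee_pos: [583.6, 5.4, 266.8]
orientation: [-1.967, -2.45, -0.0]
ft_force: [-0.6, -0.2, -1.5]
finger_gap: 5.7
grip_force: 25.0
```

Run:
```python
from h import *; from station import *
o=get_obs()
plan(o,[(542.4,324.7,258,100.6)],vmax=45)
print(green(camera("top")))
```

```text
8 rows to (542.4, 324.7, 258, 100.6) 
 [[[0.0401,0.0036,0.0011],[0.0,0.0,0.004]],[[0.0401,0.0034,0.0011],[0.0,0.0,0.004]],[[0.0401,0.0033,0.0011],[0.0,0.0,0.004]],[[0.0401,0.0031,0.0011],[0.0,0.0,0.004]],[[0.0401,0.003,0.0011],[0.0,0.0,0.004]],[[0.0402,0.0028,0.0011],[0.0,0.0,0.004]],[[0.0402,0.0027,0.0011],[0.0,0.0,0.004]],[[0.0402,0.0025,0.0011],[0.0,0.0,0.005]]]
(np.float64(166.7), np.float64(234.9), 469)
```

Call:
step_arm:
  increments:
    - [[0.0401,0.0036,0.0011],[0,0,0.004]]
    - [[0.0401,0.0034,0.0011],[0,0,0.004]]
    - [[0.0401,0.0033,0.0011],[0,0,0.004]]
    - [[0.0401,0.0031,0.0011],[0,0,0.004]]
    - [[0.0401,0.003,0.0011],[0,0,0.004]]
    - [[0.0402,0.0028,0.0011],[0,0,0.004]]
    - [[0.0402,0.0027,0.0011],[0,0,0.004]]
    - [[0.0402,0.0025,0.0011],[0,0,0.005]]

```text
t: 42.55
ee_pos: [541.7, 326.2, 256.4]
orientation: [-2.006, -2.416, 0.004]
ft_force: [0.6, 0.8, -0.5]
finger_gap: 6.1
grip_force: 25.0
```

Call:
step_arm:
  increments:
    - [[0,0,0.034],[0,0,0]]
    - [[0,0,0.034],[0,0,0]]
    - [[0,0,0],[0,0,0]]
    - [[0,0,0],[0,0,0]]

```text
t: 42.95
ee_pos: [542.4, 324.5, 190.2]
orientation: [-2.007, -2.416, 0.002]
ft_force: [-0.1, -0.3, -0.3]
finger_gap: 6.0
grip_force: 25.0
```

```bash
cat > chk.py <<'E'
from h import *; from station import *
import sys
x,y,z=map(float,sys.argv[1:4])
plan(get_obs(),[(x,y,z,100.6,13)])
c=camera("wrist"); xs=np.arange(-96,97,3.)
for a in (5,25):
    I=rect(c,[521.3,320.7],10.6,xs,np.arange(a,a+20,1.),67).min(2).mean(0); print(" ".join(f"{int(x)}:{v:.0f}" for x,v in zip(xs,I)))
E
python3 chk.py 542.4 324.7 98.5
```

```text
8 rows to (542.4, 324.7, 98.5, 100.6, 13) 
 [[[0.0,0.0,0.0115],[0.0,0.0,0.0]],[[0.0,0.0,0.0115],[0.0,0.0,0.0]],[[0.0,0.0,0.0114],[0.0,0.0,0.0]],[[0.0,0.0,0.0115],[0.0,0.0,0.0]],[[0.0,0.0,0.0114],[0.0,0.0,0.0]],[[0.0001,0.0001,0.0115],[-0.001,0.0,0.0]],[[0.0,0.0,0.0114],[0.0,0.0,0.0]],[[0.0001,0.0,0.0115],[-0.001,0.0,0.0]]]
-96:154 -93:152 -90:152 -87:152 -84:152 -81:152 -78:153 -75:183 -72:142 -69:142 -66:141 -63:55 -60:36 -57:36 -54:139 -51:169 -48:155 -45:36 -42:35 -39:38 -36:54 -33:177 -30:141 -27:141 -24:108 -21:32 -18:35 -15:80 -12:164 -9:169 -6:137 -3:34 0:36 3:36 6:74 9:180 12:141 15:117 18:24 21:23 24:23 27:55 30:108 33:114 36:82 39:37 42:38 45:37 48:68 51:128 54:141 57:115 60:36 63:37 66:63 69:38 72:53 75:56 78:113 81:153 84:155 87:160 90:173 93:175 96:171
-96:155 -93:156 -90:152 -87:152 -84:157 -81:155 -78:153 -75:183 -72:143 -69:142 -66:142 -63:54 -60:36 -57:34 -54:138 -51:169 -48:158 -45:36 -42:38 -39:39 -36:52 -33:177 -30:142 -27:142 -24:113 -21:34 -18:36 -15:79 -12:165 -9:169 -6:139 -3:38 0:38 3:39 6:69 9:182 12:141 15:132 18:40 21:27 24:26 27:83 30:116 33:126 36:95 39:38 42:44 45:48 48:103 51:181 54:152 57:124 60:68 63:70 66:44 69:41 72:54 75:56 78:113 81:152 84:151 87:153 90:170 93:172 96:173
```

Call:
step_arm:
  increments:
    - [[0,0,0.013],[0,0,0]]
    - [[0,0,0.013],[0,0,0]]
    - [[0,0,0.013],[0,0,0]]
    - [[0,0,0.013],[0,0,0]]
    - [[0,0,0.012],[0,0,0]]
    - [[0,0,0],[0,0,0]]

```text
t: 43.6
ee_pos: [541.8, 324.4, 124.1]
orientation: [-2.006, -2.416, 0.005]
ft_force: [-0.3, 0.7, -1.0]
finger_gap: 6.0
grip_force: 25.0
```

Call:
step_arm:
  increments:
    - [[0,0,0.01],[0,0,0]]
    - [[0,0,0.01],[0,0,0]]
    - [[0,0,0.005],[0,0,0]]
    - [[0,0,0.003],[0,0,0]]
    - [[0,0,0],[0,0,0]]
    - [[0,0,0],[0,0,0]]

```text
t: 44.2
ee_pos: [542.6, 324.8, 98.6]
orientation: [2.007, 2.417, 0.001]
ft_force: [0.5, 0.5, -1.5]
finger_gap: 5.8
grip_force: 25.0
```

Call:
step_arm:
  increments:
    - [[0,0,0],[0,0,0]]
    - [[0,0,0],[0,0,0]]
    - [[0,0,0],[0,0,0]]
    - [[0,0,0],[0,0,0]]
    - [[0,0,-0.03],[0,0,0]]
    - [[0,0,-0.035],[0,0,0]]
    - [[0,0,-0.035],[0,0,0]]
    - [[0,0,0],[0,0,0]]
  hand: 0.032

```text
t: 45.0
ee_pos: [544.0, 325.6, 203.8]
orientation: [2.005, 2.415, 0.012]
ft_force: [0.2, -0.3, 0.9]
finger_gap: 32.0
grip_force: 0.0
```

Call:
step_arm:
  increments:
    - [[0,0,0],[0,0,0]]
    - [[0,0,0],[0,0,0]]

```text
t: 45.2
ee_pos: [542.1, 324.5, 197.0]
orientation: [-2.006, -2.417, 0.003]
ft_force: [0.2, -0.3, -0.1]
finger_gap: 32.1
grip_force: 0.0
```

Run:
```python
from h import *; from station import *
plan(get_obs(),[(542.4,-4.5,200,102.5)],vmax=45)
```

```text
8 rows to (542.4, -4.5, 200, 102.5) 
 [[[-0.0404,-0.0075,-0.0003],[0.0,0.0,-0.004]],[[-0.0404,-0.0077,-0.0003],[0.0,0.0,-0.004]],[[-0.0404,-0.0079,-0.0004],[0.0,0.0,-0.004]],[[-0.0403,-0.008,-0.0003],[0.0,0.0,-0.004]],[[-0.0403,-0.0082,-0.0004],[0.0,0.0,-0.004]],[[-0.0403,-0.0083,-0.0003],[-0.001,0.0,-0.004]],[[-0.0403,-0.0085,-0.0004],[0.0,0.0,-0.005]],[[-0.0402,-0.0087,-0.0003],[-0.001,0.001,-0.004]]]
```

Call:
step_arm:
  increments:
    - [[-0.0404,-0.0075,0],[0,0,-0.004]]
    - [[-0.0404,-0.0077,0],[0,0,-0.004]]
    - [[-0.0404,-0.0079,0],[0,0,-0.004]]
    - [[-0.0403,-0.008,0],[0,0,-0.004]]
    - [[-0.0403,-0.0082,0],[0,0,-0.004]]
    - [[-0.0403,-0.0083,0],[0,0,-0.004]]
    - [[-0.0403,-0.0085,0],[0,0,-0.005]]
    - [[-0.0402,-0.0087,0],[0,0,-0.004]]

```text
t: 46.0
ee_pos: [542.1, -5.9, 197.1]
orientation: [-1.965, -2.449, 0.002]
ft_force: [0.3, -0.0, 0.6]
finger_gap: 32.0
grip_force: 0.0
```

Call:
step_arm:
  increments:
    - [[0,0,0],[0,0,0]]
    - [[0,0,0],[0,0,0]]
    - [[0,0,0.03],[0,0,0]]
    - [[0,0,0.03],[0,0,0]]
    - [[0,0,0.025],[0,0,0]]
    - [[0,0,0.015],[0,0,0]]
    - [[0,0,0],[0,0,0]]
    - [[0,0,0],[0,0,0]]

```text
t: 46.8
ee_pos: [542.9, -3.4, 98.5]
orientation: [-1.965, -2.451, 0.0]
ft_force: [-0.1, -0.6, 0.3]
finger_gap: 32.0
grip_force: 0.0
```

Call:
step_arm:
  increments:
    - [[0,0,0],[0,0,0]]
    - [[0,0,0],[0,0,0]]
    - [[0,0,0],[0,0,0]]
    - [[0,0,0],[0,0,0]]
    - [[0,0,0],[0,0,0]]
  hand: 0

```text
t: 47.3
ee_pos: [543.0, -4.3, 98.8]
orientation: [1.966, 2.449, 0.001]
ft_force: [-0.3, -0.1, 3.4]
finger_gap: 5.9
grip_force: 25.0
```

Call:
step_arm:
  increments:
    - [[0,0,-0.02],[0,0,0]]
    - [[0,0,-0.03],[0,0,0]]
    - [[0,0,-0.03],[0,0,0]]
    - [[0,0,-0.03],[0,0,0]]
    - [[0,0,-0.03],[0,0,0]]
    - [[0,0,-0.03],[0,0,0]]
    - [[0,0,0],[0,0,0]]
    - [[0,0,0],[0,0,0]]

```text
t: 48.1
ee_pos: [542.7, -4.3, 268.0]
orientation: [1.967, 2.45, 0.0]
ft_force: [0.1, 0.1, -1.0]
finger_gap: 5.9
grip_force: 25.0
```

Run:
```python
from h import *; from station import *
o=get_obs()
plan(o,[(501.2,316.9,258,100.6)],vmax=45)
t=camera("top"); pickle.dump(t,open("t3.pkl","wb")); print(green(t))
```

```text
8 rows to (501.2, 316.9, 258, 100.6) 
 [[[0.0403,0.0036,0.0012],[0.0,0.0,0.004]],[[0.0403,0.0035,0.0013],[0.0,0.0,0.004]],[[0.0404,0.0033,0.0012],[0.0,0.0,0.004]],[[0.0404,0.0031,0.0013],[0.0,0.0,0.004]],[[0.0404,0.003,0.0012],[0.0,0.0,0.004]],[[0.0404,0.0028,0.0013],[0.0,0.0,0.004]],[[0.0404,0.0026,0.0012],[0.0,0.0,0.004]],[[0.0403,0.0025,0.0013],[0.0,0.0,0.005]]]
(np.float64(167.6), np.float64(237.2), 418)
```

Call:
step_arm:
  increments:
    - [[0.0403,0.0036,0.0012],[0,0,0.004]]
    - [[0.0403,0.0035,0.0012],[0,0,0.004]]
    - [[0.0404,0.0033,0.0012],[0,0,0.004]]
    - [[0.0404,0.0031,0.0012],[0,0,0.004]]
    - [[0.0404,0.003,0.0012],[0,0,0.004]]
    - [[0.0404,0.0028,0.0012],[0,0,0.004]]
    - [[0.0404,0.0026,0.0012],[0,0,0.004]]
    - [[0.0403,0.0025,0.0012],[0,0,0.005]]

```text
t: 48.95
ee_pos: [500.4, 318.3, 257.0]
orientation: [-2.006, -2.416, 0.004]
ft_force: [0.3, 0.1, -1.4]
finger_gap: 6.0
grip_force: 25.0
```

Call:
step_arm:
  increments:
    - [[0,0,0.034],[0,0,0]]
    - [[0,0,0.034],[0,0,0]]
    - [[0,0,0],[0,0,0]]
    - [[0,0,0],[0,0,0]]

```text
t: 49.35
ee_pos: [501.2, 316.7, 190.6]
orientation: [-2.007, -2.416, 0.002]
ft_force: [-0.2, 0.5, -0.4]
finger_gap: 5.8
grip_force: 25.0
```

```bash
python3 chk.py 501.2 316.9 99.3
```

```text
8 rows to (501.2, 316.9, 99.3, 100.6, 13) 
 [[[0.0,0.0,0.0114],[0.0,0.0,0.0]],[[0.0,0.0,0.0114],[0.0,0.0,0.0]],[[0.0,0.0,0.0114],[0.0,0.0,0.0]],[[0.0001,0.0,0.0114],[0.0,0.0,0.0]],[[0.0,0.0001,0.0114],[0.0,0.0,0.0]],[[0.0001,0.0,0.0114],[-0.001,0.0,0.0]],[[0.0,0.0,0.0115],[0.0,0.0,0.0]],[[0.0001,0.0001,0.0114],[-0.001,0.0,0.0]]]
-96:153 -93:153 -90:152 -87:154 -84:154 -81:154 -78:155 -75:183 -72:142 -69:142 -66:109 -63:36 -60:40 -57:84 -54:166 -51:170 -48:138 -45:40 -42:42 -39:40 -36:75 -33:180 -30:141 -27:119 -24:0 -21:0 -18:0 -15:19 -12:108 -9:113 -6:81 -3:39 0:41 3:41 6:68 9:127 12:139 15:111 18:21 21:22 24:49 27:22 30:18 33:18 36:43 39:42 42:40 45:29 48:114 51:175 54:139 57:51 60:34 63:35 66:35 69:40 72:58 75:37 78:37 81:42 84:51 87:60 90:170 93:174 96:176
-96:151 -93:156 -90:157 -87:154 -84:156 -81:154 -78:154 -75:184 -72:143 -69:143 -66:113 -63:37 -60:40 -57:80 -54:167 -51:169 -48:140 -45:41 -42:42 -39:42 -36:71 -33:182 -30:142 -27:133 -24:29 -21:8 -18:7 -15:81 -12:116 -9:129 -6:95 -3:42 0:46 3:50 6:103 9:181 12:151 15:116 18:51 21:55 24:31 27:27 30:25 33:24 36:45 39:46 42:43 45:33 48:112 51:176 54:140 57:71 60:64 63:54 66:60 69:46 72:40 75:40 78:41 81:46 84:56 87:65 90:172 93:173 96:176
```

Call:
step_arm:
  increments:
    - [[0,0,0.013],[0,0,0]]
    - [[0,0,0.013],[0,0,0]]
    - [[0,0,0.013],[0,0,0]]
    - [[0,0,0.013],[0,0,0]]
    - [[0,0,0.012],[0,0,0]]
    - [[0,0,0],[0,0,0]]

```text
t: 50.0
ee_pos: [500.6, 316.5, 124.6]
orientation: [-2.006, -2.416, 0.005]
ft_force: [-0.1, 0.2, -0.8]
finger_gap: 5.5
grip_force: 25.0
```

Call:
step_arm:
  increments:
    - [[0,0,0.01],[0,0,0]]
    - [[0,0,0.01],[0,0,0]]
    - [[0,0,0.005],[0,0,0]]
    - [[0,0,0.0025],[0,0,0]]
    - [[0,0,0],[0,0,0]]
    - [[0,0,0],[0,0,0]]

```text
t: 50.6
ee_pos: [501.4, 316.9, 99.5]
orientation: [2.007, 2.417, 0.001]
ft_force: [0.0, -0.1, -0.7]
finger_gap: 6.2
grip_force: 25.0
```

Call:
step_arm:
  increments:
    - [[0,0,0],[0,0,0]]
    - [[0,0,0],[0,0,0]]
    - [[0,0,0],[0,0,0]]
    - [[0,0,0],[0,0,0]]
    - [[0,0,-0.03],[0,0,0]]
    - [[0,0,-0.035],[0,0,0]]
    - [[0,0,-0.035],[0,0,0]]
    - [[0,0,0],[0,0,0]]
  hand: 0.032

```text
t: 51.4
ee_pos: [502.7, 317.7, 204.3]
orientation: [2.005, 2.415, 0.011]
ft_force: [0.6, 0.1, 0.0]
finger_gap: 32.1
grip_force: 0.0
```

Call:
step_arm:
  increments:
    - [[0,0,0],[0,0,0]]
    - [[0,0,0],[0,0,0]]

```text
t: 51.6
ee_pos: [500.9, 316.6, 197.9]
orientation: [-2.006, -2.417, 0.003]
ft_force: [-0.1, 0.0, 0.7]
finger_gap: 31.6
grip_force: 0.0
```

Run:
```python
from h import *; from station import *
plan(get_obs(),[(501.4,-13.5,198,102.5)],vmax=45)
```

```text
8 rows to (501.4, -13.5, 198, 102.5) 
 [[[-0.0406,-0.0075,0.0],[0.0,0.0,-0.004]],[[-0.0405,-0.0077,0.0],[0.0,0.0,-0.004]],[[-0.0405,-0.0078,0.0],[0.0,0.0,-0.004]],[[-0.0405,-0.008,0.0],[0.0,0.0,-0.004]],[[-0.0405,-0.0082,0.0001],[0.0,0.0,-0.004]],[[-0.0404,-0.0083,0.0],[-0.001,0.0,-0.004]],[[-0.0404,-0.0085,0.0001],[0.0,0.0,-0.005]],[[-0.0403,-0.0088,0.0],[-0.001,0.001,-0.004]]]
```

Call:
step_arm:
  increments:
    - [[-0.0406,-0.0075,0],[0,0,-0.004]]
    - [[-0.0405,-0.0077,0],[0,0,-0.004]]
    - [[-0.0405,-0.0078,0],[0,0,-0.004]]
    - [[-0.0405,-0.008,0],[0,0,-0.004]]
    - [[-0.0405,-0.0082,0],[0,0,-0.004]]
    - [[-0.0404,-0.0083,0],[0,0,-0.004]]
    - [[-0.0404,-0.0085,0],[0,0,-0.005]]
    - [[-0.0403,-0.0088,0],[0,0,-0.004]]

```text
t: 52.4
ee_pos: [501.1, -14.9, 198.1]
orientation: [-1.965, -2.449, 0.002]
ft_force: [0.3, -0.8, 1.0]
finger_gap: 31.8
grip_force: 0.0
```

Call:
step_arm:
  increments:
    - [[0,0,0],[0,0,0]]
    - [[0,0,0],[0,0,0]]
    - [[0,0,0.03],[0,0,0]]
    - [[0,0,0.03],[0,0,0]]
    - [[0,0,0.025],[0,0,0]]
    - [[0,0,0.015],[0,0,0]]
    - [[0,0,0],[0,0,0]]
    - [[0,0,0],[0,0,0]]

```text
t: 53.2
ee_pos: [501.8, -12.4, 99.4]
orientation: [-1.965, -2.451, 0.0]
ft_force: [-0.7, -0.4, 0.1]
finger_gap: 32.0
grip_force: 0.0
```

Call:
step_arm:
  increments:
    - [[0,0,0],[0,0,0]]
    - [[0,0,0],[0,0,0]]
    - [[0,0,0],[0,0,0]]
    - [[0,0,0],[0,0,0]]
    - [[0,0,0],[0,0,0]]
  hand: 0

```text
t: 53.7
ee_pos: [502.0, -13.3, 99.7]
orientation: [1.966, 2.449, 0.001]
ft_force: [-0.8, 0.4, 4.2]
finger_gap: 6.0
grip_force: 25.0
```

Call:
step_arm:
  increments:
    - [[0,0,-0.02],[0,0,0]]
    - [[0,0,-0.03],[0,0,0]]
    - [[0,0,-0.03],[0,0,0]]
    - [[0,0,-0.03],[0,0,0]]
    - [[0,0,-0.03],[0,0,0]]
    - [[0,0,-0.03],[0,0,0]]
    - [[0,0,0],[0,0,0]]
    - [[0,0,0],[0,0,0]]

```text
t: 54.5
ee_pos: [501.7, -13.3, 268.9]
orientation: [1.967, 2.45, 0.0]
ft_force: [-0.5, -0.1, -2.5]
finger_gap: 6.0
grip_force: 25.0
```

Run:
```python
from h import *; from station import *
o=get_obs()
plan(o,[(460.0,309.2,258,100.6)],vmax=45)
t=camera("top"); pickle.dump(t,open("t4.pkl","wb")); print(green(t))
```

```text
8 rows to (460.0, 309.2, 258, 100.6) 
 [[[0.0405,0.0036,0.0014],[0.0,0.0,0.004]],[[0.0405,0.0035,0.0014],[0.0,0.0,0.004]],[[0.0405,0.0033,0.0013],[0.0,0.0,0.004]],[[0.0405,0.0031,0.0014],[0.0,0.0,0.004]],[[0.0405,0.003,0.0013],[0.0,0.0,0.004]],[[0.0406,0.0028,0.0014],[0.0,0.0,0.004]],[[0.0406,0.0027,0.0013],[0.0,0.0,0.004]],[[0.0406,0.0025,0.0014],[0.0,0.0,0.005]]]
(np.float64(167.9), np.float64(237.5), 393)
```

Call:
step_arm:
  increments:
    - [[0.0405,0.0036,0.0014],[0,0,0.004]]
    - [[0.0405,0.0035,0.0014],[0,0,0.004]]
    - [[0.0405,0.0033,0.0014],[0,0,0.004]]
    - [[0.0405,0.0031,0.0014],[0,0,0.004]]
    - [[0.0405,0.003,0.0014],[0,0,0.004]]
    - [[0.0406,0.0028,0.0014],[0,0,0.004]]
    - [[0.0406,0.0027,0.0014],[0,0,0.004]]
    - [[0.0406,0.0025,0.0014],[0,0,0.005]]

```text
t: 55.35
ee_pos: [459.2, 310.7, 256.4]
orientation: [-2.006, -2.416, 0.004]
ft_force: [1.1, -0.5, -0.2]
finger_gap: 6.1
grip_force: 25.0
```

Call:
step_arm:
  increments:
    - [[0,0,0.034],[0,0,0]]
    - [[0,0,0.034],[0,0,0]]
    - [[0,0,0],[0,0,0]]
    - [[0,0,0],[0,0,0]]

```text
t: 55.75
ee_pos: [460.0, 309.1, 190.0]
orientation: [-2.007, -2.417, 0.002]
ft_force: [0.5, -0.3, 0.0]
finger_gap: 6.0
grip_force: 25.0
```

```bash
python3 chk.py 460 309.2 100
```

```text
7 rows to (460.0, 309.2, 100.0, 100.6, 13) 
 [[[0.0,0.0,0.0129],[0.0,0.0,0.0]],[[0.0,0.0,0.0129],[0.0,0.0,0.0]],[[0.0,0.0,0.0128],[0.0,0.0,0.0]],[[0.0,0.0,0.0129],[0.0,0.0,0.0]],[[0.0,0.0001,0.0128],[0.0,0.0,0.0]],[[0.0001,0.0,0.0129],[-0.001,0.0,0.0]],[[0.0,0.0001,0.0128],[0.0,0.0,0.0]]]
-96:162 -93:162 -90:162 -87:159 -84:158 -81:159 -78:121 -75:187 -72:147 -69:164 -66:223 -63:223 -60:222 -57:209 -54:113 -51:118 -48:86 -45:46 -42:46 -39:45 -36:71 -33:128 -30:145 -27:109 -24:14 -21:13 -18:18 -15:7 -12:0 -9:0 -6:10 -3:49 0:44 3:32 6:118 9:179 12:142 15:38 18:21 21:21 24:23 27:25 30:45 33:25 36:22 39:23 42:21 45:18 48:167 51:195 54:124 57:34 60:36 63:36 66:36 69:37 72:36 75:46 78:61 81:38 84:38 87:38 90:39 93:54 96:54
-96:160 -93:160 -90:159 -87:158 -84:158 -81:159 -78:125 -75:189 -72:146 -69:149 -66:135 -63:138 -60:137 -57:141 -54:123 -51:130 -48:100 -45:45 -42:52 -39:56 -36:109 -33:185 -30:153 -27:117 -24:23 -21:22 -18:19 -15:18 -12:0 -9:1 -6:13 -3:51 0:48 3:36 6:114 9:181 12:144 15:59 18:49 21:44 24:47 27:37 30:26 33:28 36:28 39:28 42:26 45:24 48:162 51:197 54:130 57:36 60:67 63:61 66:38 69:62 72:53 75:40 78:40 81:41 84:42 87:43 90:44 93:59 96:63
```

Lips still lie where expected (−77…−47). Insert white, release, rise and back off.

Call:
step_arm:
  increments:
    - [[0,0,0.013],[0,0,0]]
    - [[0,0,0.013],[0,0,0]]
    - [[0,0,0.013],[0,0,0]]
    - [[0,0,0.013],[0,0,0]]
    - [[0,0,0.011],[0,0,0]]
    - [[0,0,0],[0,0,0]]

```text
t: 56.4
ee_pos: [459.4, 308.9, 125.2]
orientation: [-2.006, -2.416, 0.004]
ft_force: [0.6, -0.3, -0.2]
finger_gap: 6.0
grip_force: 25.0
```

Call:
step_arm:
  increments:
    - [[0,0,0.01],[0,0,0]]
    - [[0,0,0.01],[0,0,0]]
    - [[0,0,0.005],[0,0,0]]
    - [[0,0,0.002],[0,0,0]]
    - [[0,0,0],[0,0,0]]
    - [[0,0,0],[0,0,0]]

```text
t: 57.0
ee_pos: [460.2, 309.4, 100.2]
orientation: [2.007, 2.417, 0.001]
ft_force: [0.1, 0.9, -1.8]
finger_gap: 5.8
grip_force: 25.0
```

Call:
step_arm:
  increments:
    - [[0,0,0],[0,0,0]]
    - [[0,0,0],[0,0,0]]
    - [[0,0,0],[0,0,0]]
    - [[0,0,0],[0,0,0]]
    - [[0,0,-0.03],[0,0,0]]
    - [[0,0,-0.04],[0,0,0]]
    - [[0,0,-0.04],[0,0,0]]
    - [[0,0,-0.04],[0,0,0]]
  hand: 0.032

```text
t: 57.8
ee_pos: [459.8, 309.1, 251.7]
orientation: [-2.007, -2.417, -0.0]
ft_force: [0.8, 0.2, 0.3]
finger_gap: 32.1
grip_force: 0.0
```

Call:
step_arm:
  increments:
    - [[-0.03,0.015,-0.03],[0,0,0]]
    - [[-0.03,0.015,-0.03],[0,0,0]]
    - [[-0.02,0.015,0],[0,0,0]]
    - [[0,0,0],[0,0,0]]
    - [[0,0,0],[0,0,0]]

```text
t: 58.3
ee_pos: [518.9, 238.8, 309.5]
orientation: [-2.007, -2.416, 0.001]
ft_force: [0.6, -0.2, -0.4]
finger_gap: 32.1
grip_force: 0.0
```

Run:
```python
from h import *; from station import *
print(get_obs()["ee_pos"])
c=camera("wrist"); s=camera("scene")
pickle.dump(c,open("w7.pkl","wb"));pickle.dump(s,open("s7.pkl","wb"))
a=c["image"][:,:,::-1]; b=cv2.resize(s["image"][120:300,130:480],None,fx=2.2,fy=2.2)[:,:,::-1]
cv2.imwrite("pics/w7.png",a); cv2.imwrite("pics/s7.png",b)
```

```text
[518.85605792 238.83705543 309.49840768]
```

View pics/w7.png

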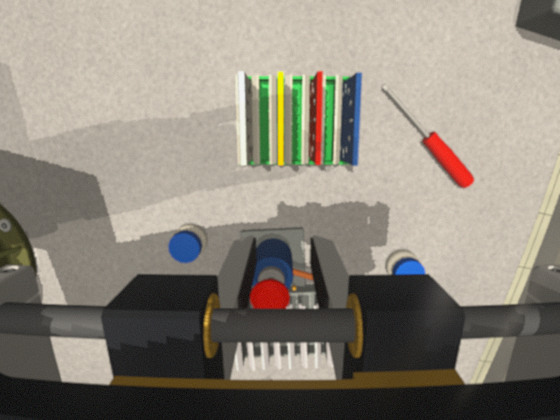

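View pics/s7.png

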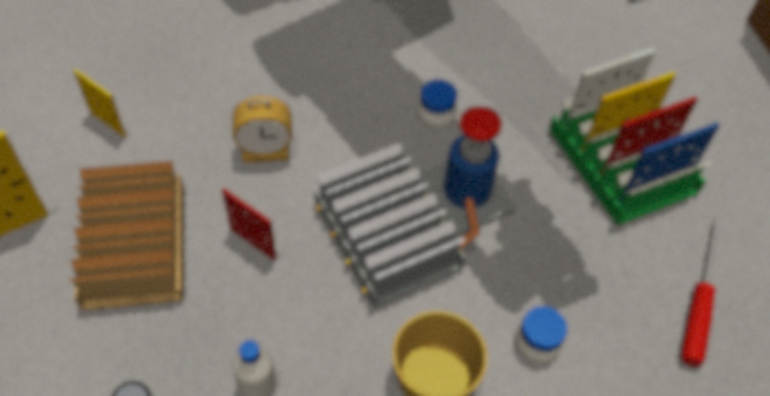

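The rack and station are empty. All four dials stand upright and at equal height in the tray, one per slot, and the bystanders have not moved. Hand in.

```bash
python3 -c "
from station import *
print(sign_off())"
```

```text
the job is handed in; nothing more can be done
None
```

I handed the job in at about 58 s. All four dials went rack → station, I pushed the plunger to its stop three times with a full release after each, and the dials now stand upright, one to a slot, in the green tray. I judged how far down they sit from the camera pictures and the release heights, and the hand-in returned no verdict.

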